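# Nest the mixing pots, set the odd jar aside

### The arm

A 6-joint arm with a two-finger parallel gripper is mounted at the origin on the work surface. World frame = base frame: x ahead of the robot, y to its left, z up, the work surface at z = 0. Lengths are in mm, angles in rad, forces in N, time in s.
With the tool pointing down it reaches from about 275 to 1000 mm from the base axis. Payload 8.4 kg.
Tool frame: the origin (TCP) lies midway between the tips of the shut fingers; the grasp point (between the pads) lies 19 mm behind it; z points along the fingers, y is the direction in which the jaws open and shut (so a half turn about z gives the same grasp; the last joint's range is limited). The gripper opens to 85 mm and grips with 20 to 120 N. Pads are 22 mm wide; open, the fingers measure 114 mm over their backs; the gripper's body (76 mm by 85 mm) begins 54 mm behind the grasp point. The pads swing forward as they close: fully open they stand 13 mm farther back than shut.
Start: joints at [-1.283, 0.353, 1.633, -0, 1.155, -0.002], TCP at [178.599, -598.941, 203.881] pointing down, gripper open.
Joint ranges: [-2.63, 2.63], [-0.92, 2.1], [0.06, 2.66], [-1.3, 4.44], [0, 2.69], [-3.02, 3.02]. Speed limits (rad/s): [2.22, 2.22, 2.79, 3.14, 3.14, 3.14].

### API

Orientations are given as a 3x3 rotation matrix whose columns are the frame's x, y, z axes.
In Python, from cell import manip, eyes, job gives the robot as it stands.
- The arm moves only by the tool carry_out, never from a script. Its argument "motion" is a list of rows, each an object of numbers: "hand": the finger opening in cm, from 0 to 8.54; "x", "y", "z": the shift along the tool's x, y, z in cm; "wx", "wy", "wz": the turn, a rotation vector about the tool's x, y, z in degrees. In form: [{"hand": .., "x": .., "y": .., "z": .., "wx": .., "wy": .., "wz": ..}, ...]. A call has 1 to 20 rows; each row shifts and turns the pose as measured when the row begins, along the tool's axes as they then stand; what a row does not reach is not made up. A row lasts 1/8 s, in which the tool goes at most 62.5 mm and 10.7 degrees, less where a joint would pass 70% of its speed; a pose out of reach is approached as far as the arm can. A call with a gripper value outside its range is refused whole. The fingers move at their own pace and stop on an object; the grip force is fixed at half the most. Time passes only in rows, so rows that do not move let the fingers close. It gives the time, the measured TCP pose, the force and the opening at its end, in the units of the state.
- manip.get_state(): the state, without advancing time (a new reading comes with each control period).
- eyes.grab_frame(name): name is "side" or "top"; returns the picture (400x640x3 uint8, red, green, blue); there is no depth.
- eyes.camera_info(name): a dict with "K" (3x3 intrinsics, pixels), "extrinsics" (4x4, takes a point from camera to world coordinates). Camera axes: x right, y up, looking along -z (the intrinsics and any distortion apply to the point x, -y, -z); pixel columns grow to the right and rows downward; lengths in mm; the calibration is good to about 2 mm. A picture is of the moment at which its call begins. camera_info takes no time and is no camera call.
- job.sign_off(): hands the job in, once; it reports no verdict.
The state is a dict: "t": time; "q": joint angles; "qvel": joint speeds; "effort": joint torques, N m; "tool_pos": TCP position; "orientation": TCP orientation; "wrist_force": force on the tool from outside, world axes, zero at the start; "ft_torque": the same for the moment, N m; "opening": finger opening in mm.
Only numpy, scipy, OpenCV 4.12 (cv2) and the standard library are available. Lean on these libraries where they do the work, as an engineer would, in place of code of your own. Each camera call takes 0.05 s, during which the arm holds its last target. There are 200 camera calls.

### The job

Put the empty pots on the mixing bench away: nest the loose round pot in the stack of round pots and the loose square pot in the stack of square pots in the sloping rack, each pushed fully home so that its shoulder sits on the rim below. The straight-sided jar will not nest: stand it upright in the shallow steel tray instead. Leave the stacks in their rack and do not disturb the bottle or the tin.

Things in the scene. Friction and masses are not known exactly. Their poses are not given: they have to be found in the camera images.
- round_pot_centre (a point): loose white plastic round mixing pot standing open end up on the bench. 80 tall. Collar: the top 30 is a straight round band 64 in outside diameter, 59.6 inside at the mouth. Under the collar a shoulder steps in to 56 and the body tapers to a 43.5 diameter foot. This point is on its axis, 40 above the foot (half-way up). z: from foot to mouth. About 40 g
- square_pot_centre (a point): loose white plastic square mixing pot standing mouth up on the bench. 80 tall. Collar: the top 30 is a straight square band 64 by 64 outside, 59.6 inside at the mouth. Under the collar a shoulder steps in to 56 by 56 and the body tapers to a 43.5 by 43.5 foot. Point: on its axis, 40 above the foot. z: from foot to mouth; x and y: square to its flat sides. About 40 g
- jar_centre (a point): loose white plastic straight-sided open jar standing on the bench: 64 in diameter from foot to rim, 80 tall, wall 3, no shoulder and no taper, so it cannot enter a pot. This point is on its axis, 40 above the foot (half-way up). z: up the axis. About 60 g
- round_stack_centre (a point): upper of the two round pots already nested in the rack, identical to the loose round pot and itself loose. Leans 35 degrees, mouth up and towards the robot. Point on its axis, half-way up its 80. z: foot to mouth, along the lean. A pot fully home in it is coaxial and 30 higher along this z: shoulder on rim, 1.8 play sideways
- square_stack_centre (a point): upper of the two square pots already nested in the rack, identical to the loose square pot and itself loose. Leans 35 degrees, mouth up and towards the robot. Point on its axis, half-way up its 80. z: foot to mouth, along the lean; x, y: square to its sides, y level. A pot fully home in it is coaxial, sides parallel, and 30 higher along this z: shoulder on rim, 1.8 play sideways
- rack: fixed aluminium pot rack, 256 wide (y), 90 deep (x): a panel sloping 35 degrees, low edge (44 high) towards the robot, high edge 107. Two square cut-outs 120 apart along y; the lowest pot of each stack hangs in one by its shoulder, collar 30 above the panel, next collar 30 above that. Which stack is left or right varies. Origin: on the bench under the panel's middle; x: away from the robot; z: up
- tray: fixed shallow steel tray, 160 (x) by 140 (y), 25 high, wall 4, floor 4 thick, empty, open at the top. Origin: on the bench under its middle; z: up
- bottle: bystander: capped amber glass bottle, 54 in diameter, 120 tall, upright. Origin: centre of its underside
- tin: bystander: closed steel tin, 84 in diameter, 75 tall, upright. Origin: centre of its underside
There are look-alikes about, which are no part of the job. What is shaped like the part that bears round_pot_centre but blue is not meant. What is shaped like the part that bears jar_centre but purple is not meant.

How it is judged:
By the outcome, as a careful person would: the job done as asked, in the order asked, and still so for the second after the job is handed in, with the robot touching nothing.
It also fails if it takes over 61 s, if anything falls off the work surface, if the arm or the gripper's body presses on something with over 40 N, if the wrist force passes 120 N, or if a joint passes its speed limit or range.

## Working session

There is one attempt and no reset: what is moved stays moved. The work goes in short steps, Python scripts to look and compute and a tool call to move; the robot and the scene stay as the last step left them, time stands still between calls to the robot, and variables do not carry over. Pictures are saved under pics/ and viewed, about 8 in all and at most 12, crops included, and the job is handed in when it is done.

Besides the shell and the picture viewer there is one more tool, called after "Call:" as name(argument=value, ...), one argument or row to a line, values as JSON. carry_out: Moves the arm, as the interface text tells. Its arguments: {"type":"object","properties":{"motion":{"type":"array"}},"required":["motion"]}

```bash
mkdir -p pics; ls; python3 - <<'E'
from cell import manip, eyes, job
import cv2,numpy as np
for n in("side","top"):
    im=eyes.grab_frame(n); cv2.imwrite(f"pics/{n}0.png",im[:,:,::-1])
    c=eyes.camera_info(n); print(n,{k:np.round(v,3).tolist() if not isinstance(v,str) else v for k,v in c.items()})
s=manip.get_state(); print({k:np.round(v,3).tolist() for k,v in s.items()})
E
```

```text
pics
side {'K': [[485.787, 0.0, 316.266], [0.0, 485.787, 199.94], [0.0, 0.0, 1.0]], 'extrinsics': [[-0.894, 0.336, -0.295, 175.091], [-0.447, -0.667, 0.596, 674.624], [0.004, 0.665, 0.747, 932.463], [0.0, 0.0, 0.0, 1.0]]}
top {'K': [[440.715, 0.0, 317.144], [0.0, 440.715, 203.285], [0.0, 0.0, 1.0]], 'extrinsics': [[0.012, 0.992, -0.127, 382.484], [-0.999, 0.016, 0.033, 1.992], [0.034, 0.126, 0.991, 1065.557], [0.0, 0.0, 0.0, 1.0]]}
{'t': 0.1, 'q': [-1.283, 0.354, 1.634, -0.0, 1.155, -0.002], 'qvel': [0.002, -0.001, -0.001, 0.001, 0.001, -0.001], 'effort': [0.0, -60.635, -34.282, 0.0, 0.004, -0.0], 'tool_pos': [178.466, -598.5, 203.222], 'orientation': [[0.958, 0.286, -0.0], [0.286, -0.958, 0.001], [-0.0, -0.001, -1.0]], 'wrist_force': [0.35, -0.041, 1.047], 'ft_torque': [0.004, -0.006, -0.003], 'opening': 85.311}
```

View pics/side0.png

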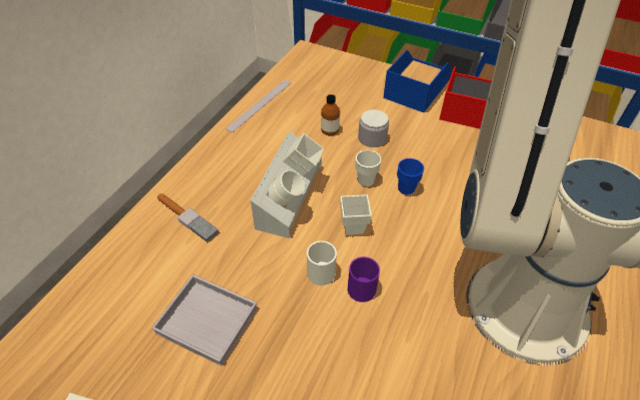

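View pics/top0.png

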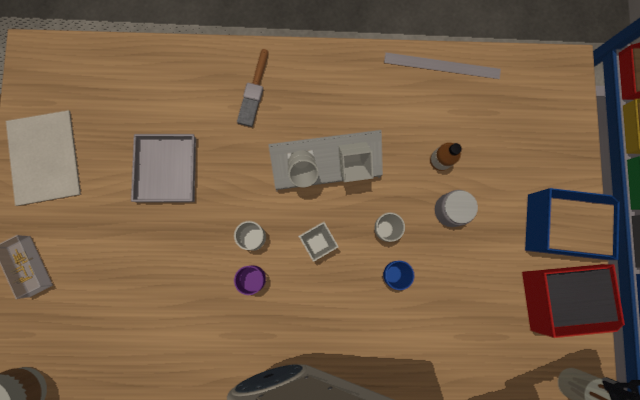

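```bash
python3 - <<'E'
import cv2,numpy as np
t=cv2.imread("pics/top0.png"); s=cv2.imread("pics/side0.png")
def up(im,x,y,w,h,k): return cv2.resize(im[y:y+h,x:x+w],None,fx=k,fy=k,interpolation=cv2.INTER_CUBIC)
cv2.imwrite("pics/c1.png",up(t,225,125,190,145,4))
cv2.imwrite("pics/c2.png",up(s,245,130,150,160,3.7))
for im,p in((t,[(245,222),(250,240),(318,228),(318,242),(390,240),(300,205),(360,205),(290,170),(280,165),(260,180),(270,270)]),(s,[(320,262),(355,220),(368,180),(260,210),(300,250)])):
    for q in p: print(q,cv2.cvtColor(im,cv2.COLOR_BGR2HSV)[q[1],q[0]])
E
```

```text
(245, 222) [ 21  30 163]
(250, 240) [ 22  27 172]
(318, 228) [22 34 83]
(318, 242) [ 22  27 170]
(390, 240) [ 20  32 143]
(300, 205) [ 16 119 144]
(360, 205) [ 15 120 140]
(290, 170) [ 21  31 114]
(280, 165) [ 18  26 127]
(260, 180) [ 16 122 138]
(270, 270) [ 15 121 141]
(320, 262) [ 26  35 227]
(355, 220) [ 24  47 137]
(368, 180) [ 26  45 130]
(260, 210) [ 24  29 130]
(300, 250) [ 17 139 230]
```

View pics/c1.png

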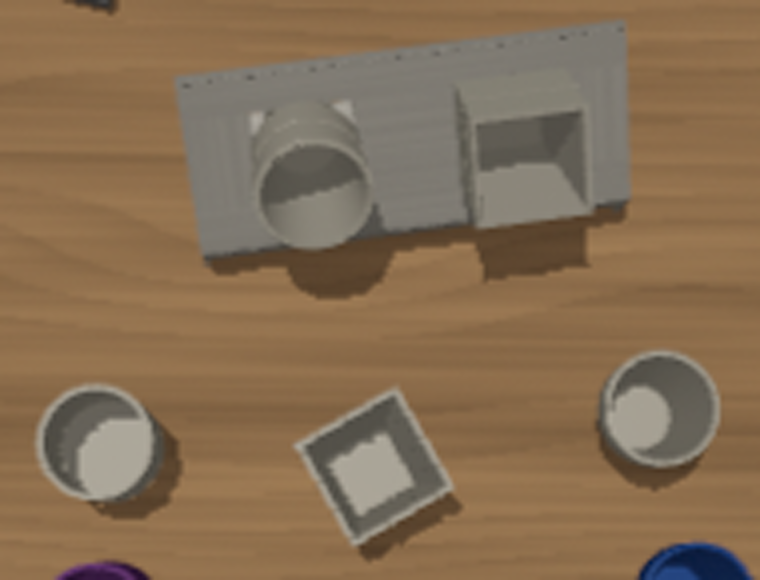

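View pics/c2.png

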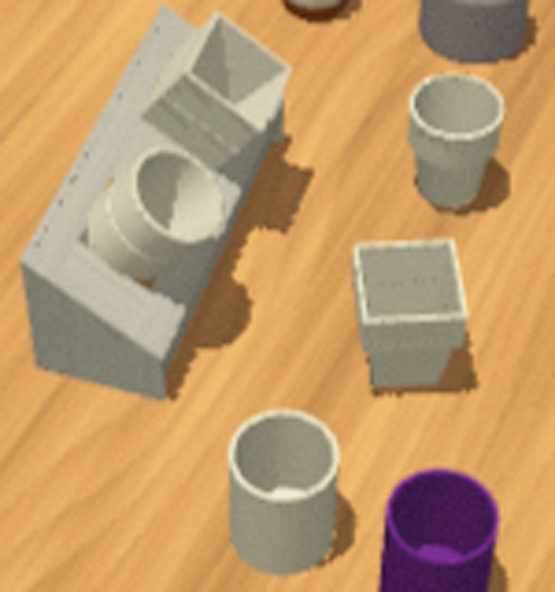

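```bash
cat > h.py <<'E'
import numpy as np, cv2
from cell import manip, eyes, job
np.set_printoptions(precision=2,suppress=True)
C={n:eyes.camera_info(n) for n in("side","top")}
def ray(n,p):
    K=np.array(C[n]["K"]);E=np.array(C[n]["extrinsics"])
    d=np.linalg.solve(K,[p[0],p[1],1.]); d=E[:3,:3]@(d*[1,-1,-1]); return E[:3,3],d/np.linalg.norm(d)
def plane(n,p,z):
    o,d=ray(n,p); return o+d*(z-o[2])/d[2]
def tri(ps,pt):
    A=np.zeros((3,3));b=np.zeros(3);L=[]
    for n,p in(("side",ps),("top",pt)):
        o,d=ray(n,p);M=np.eye(3)-np.outer(d,d);A+=M;b+=M@o;L.append((M,o))
    x=np.linalg.solve(A,b); return x,np.linalg.norm(L[0][0]@(x-L[0][1]))*2
def proj(n,x):
    K=np.array(C[n]["K"]);E=np.array(C[n]["extrinsics"])
    c=E[:3,:3].T@(np.asarray(x)-E[:3,3]);c=K@(c*[1,-1,-1]);return c[:2]/c[2]
T=lambda x,y:(225+(x+.5)/4-.5,125+(y+.5)/4-.5)
S=lambda x,y:(245+(x+.5)/3.7-.5,130+(y+.5)/3.7-.5)
E
python3 - <<'E'
from h import *
for nm,t,s in(("jar",(96.5,442.5),(284,457)),("round",(661,409),(456,107))):
    print(nm,tri(S(*s),T(*t)),"top80",plane("top",T(*t),80),"side80",plane("side",S(*s),80))
sqt=[(399,388),(296,446),(357,545),(453,486)]
P=np.array([plane("top",T(*c),80) for c in sqt]);print("sq top",P.mean(0),[np.linalg.norm(P[i]-P[i-1]) for i in range(4)])
e=[P[1]-P[0],P[2]-P[1],P[3]-P[2],P[0]-P[3]];print("ang",[np.degrees(np.arctan2(v[1],v[0])) for v in e])
sqs=[(354,244),(457,238),(467,318),(361,325)]
P=np.array([plane("side",S(*c),80) for c in sqs]);print("sq side",P.mean(0),[np.linalg.norm(P[i]-P[i-1]) for i in range(4)])
print("sqdeg side",[np.degrees(np.arctan2(*(P[i]-P[i-1])[1::-1])) for i in range(4)])
H=[plane("top",T(*c),107) for c in((178,78),(625,21))];L=[plane("top",T(*c),44) for c in((205,258),(629,206))]
print("rack hi",H,"low",L); 
for a,b in(H,L): d=b-a;print(np.linalg.norm(d),np.degrees(np.arctan2(d[1],d[0])))
c=(sum(H)+sum(L))/4;print("rack centre",c)
print("side hi corner",plane("side",S(22,262),107),"lo",plane("side",S(165,360),44))
print("rstack mouth",tri(S(180,196),T(315,195)))
a=np.array([(474,122),(585,107),(593,213),(478,229)]);b=np.array([(217,13),(290,70),(255,128),(180,82)])
print("sstack mouth",tri(S(*b.mean(0)),T(*a.mean(0))))
tr=[plane("top",c,25) for c in((136,136),(194,136),(194,202),(134,202))];print("tray",tr,np.mean(tr,0))
for nm,p,z in(("bottle",(455,149),120),("tin",(459,207),75),("blue",(399,274),80),("purple",(250,279),80)):print(nm,plane("top",p,z))
E
```

```text
jar (array([435.14, 121.75,  73.85]), np.float64(0.9986675067381663)) top80 [434.34 120.85  80.  ] side80 [433.76 125.84  80.  ]
round (array([ 458.47, -195.72,   75.41]), np.float64(1.4698106043366288)) top80 [ 457.42 -195.02   80.  ] side80 [ 457.66 -190.84   80.  ]
sq top [423.32 -34.91  80.  ] [np.float64(62.44393555065837), np.float64(66.1803215517893), np.float64(64.50506172421481), np.float64(62.70806669127067)]
ang [np.float64(120.18201715693256), np.float64(-147.43759621980482), np.float64(-57.98030856990128), np.float64(29.42466620433512)]
sq side [422.88 -31.32  80.  ] [np.float64(67.30779140426326), np.float64(66.5795740547479), np.float64(66.90597045756614), np.float64(65.94722057492369)]
sqdeg side [np.float64(-61.63809693262446), np.float64(-148.74200057503433), np.float64(117.80088561661853), np.float64(31.63820341481141)]
rack hi [array([635.84,  78.79, 107.  ]), array([ 673.94, -171.28,  107.  ])] low [array([544.86,  65.37,  44.  ]), array([ 580.28, -184.28,   44.  ])]
252.9591956733816 -81.33735221361907
252.15359148866608 -81.92427313638397
rack centre [608.73 -52.85  75.5 ]
side hi corner [633.67  84.51 107.  ] lo [544.61  69.46  44.  ]
rstack mouth (array([568.34,   1.53, 119.06]), np.float64(0.8269133735925103))
sstack mouth (array([ 588.13, -117.22,  117.04]), np.float64(3.2296104471992293))
tray [array([670.89, 403.47,  25.  ]), array([673.82, 265.92,  25.  ]), array([513.86, 258.48,  25.  ]), array([511.62, 398.11,  25.  ])] [592.55 331.5   25.  ]
bottle [ 629.8  -334.33  120.  ]
tin [ 505.62 -355.74   75.  ]
blue [ 352.72 -214.45   80.  ]
purple [338.45 115.14  80.  ]
```

Call:
carry_out(
  motion=[
    {"hand": 8.5, "x": 3.83, "y": -3.09},
    {"hand": 8.5, "x": 3.83, "y": -3.09},
    {"hand": 8.5, "x": 3.83, "y": -3.09},
    {"hand": 8.5, "x": 3.83, "y": -3.09},
    {"hand": 8.5, "x": 3.83, "y": -3.09},
    {"hand": 8.5, "x": 3.83, "y": -3.09},
    {"hand": 8.5, "x": 3.83, "y": -3.09},
    {"hand": 8.5, "x": 3.83, "y": -3.09},
    {"hand": 8.5, "x": 3.83, "y": -3.09},
    {"hand": 8.5, "x": 3.83, "y": -3.09, "z": 2},
  ],
)

```text
validation failed for argument at $.mo...
```

```bash
cat >> h.py <<'E'
def Rt(alpha,tilt=0):
    a=np.radians(alpha);R=np.array([[np.cos(a),np.sin(a),0],[np.sin(a),-np.cos(a),0],[0,0,-1.]])
    return R@cv2.Rodrigues(np.array([0,np.radians(tilt),0.]))[0]
def go(pos,R=None):
    s=manip.get_state();R0=np.array(s["orientation"]);p=np.array(s["tool_pos"])
    print("t",s["t"],"tcp",p,"open",s["opening"],"F",np.array(s["wrist_force"]))
    print("shift cm in tool now",R0.T@(np.array(pos)-p)/10)
    if R is not None: print("turn deg",np.degrees(cv2.Rodrigues(R0.T@R)[0].ravel()),"shift cm after turn",R.T@(np.array(pos)-p)/10)
E
python3 - <<'E'
from h import *
go([457.5,-193,46],Rt(8.4))
E
```

```text
t 0.1 tcp [ 178.47 -598.5   203.22] open 85.31094737184797 F [ 0.35 -0.04  1.05]
shift cm in tool now [ 38.33 -30.87  15.76]
turn deg [-0.07  0.01  8.2 ] shift cm after turn [ 33.53 -36.04  15.72]
```

Call:
carry_out(
  motion=[
    {"hand": 8.5, "x": 3.83, "y": -3.09, "z": 0, "wx": 0, "wy": 0, "wz": 0},
    {"hand": 8.5, "x": 3.83, "y": -3.09, "z": 0, "wx": 0, "wy": 0, "wz": 0},
    {"hand": 8.5, "x": 3.83, "y": -3.09, "z": 0, "wx": 0, "wy": 0, "wz": 0},
    {"hand": 8.5, "x": 3.83, "y": -3.09, "z": 0, "wx": 0, "wy": 0, "wz": 0},
    {"hand": 8.5, "x": 3.83, "y": -3.09, "z": 0, "wx": 0, "wy": 0, "wz": 0},
    {"hand": 8.5, "x": 3.83, "y": -3.09, "z": 0, "wx": 0, "wy": 0, "wz": 0},
    {"hand": 8.5, "x": 3.83, "y": -3.09, "z": 0, "wx": 0, "wy": 0, "wz": 0},
    {"hand": 8.5, "x": 3.83, "y": -3.09, "z": 0, "wx": 0, "wy": 0, "wz": 0},
    {"hand": 8.5, "x": 3.83, "y": -3.09, "z": 0, "wx": 0, "wy": 0, "wz": 0},
    {"hand": 8.5, "x": 3.83, "y": -3.09, "z": 2, "wx": 0, "wy": 0, "wz": 0},
  ],
)

```text
t: 1.35
tool_pos: [464.0, -182.7, 182.2]
orientation: [[0.96, 0.28, 0.001], [0.28, -0.96, 0.002], [0.002, -0.002, -1.0]]
wrist_force: [0.7, 0.3, -0.3]
opening: 85.1
```

```bash
python3 - <<'E'
from h import *
go([457.5,-193,46],Rt(8.4))
E
```

```text
t 1.35 tcp [ 464.02 -182.67  182.22] open 85.14601430038275 F [ 0.74  0.34 -0.27]
shift cm in tool now [-0.94  0.83 13.62]
turn deg [-0.1  -0.08  7.85] shift cm after turn [-0.8   0.93 13.62]
```

Call:
carry_out(
  motion=[
    {"hand": 8.5, "x": -0.94, "y": 0.83, "z": 2, "wx": 0, "wy": 0, "wz": 7.8},
    {"hand": 8.5, "x": 0, "y": 0, "z": 3, "wx": 0, "wy": 0, "wz": 0},
    {"hand": 8.5, "x": 0, "y": 0, "z": 3, "wx": 0, "wy": 0, "wz": 0},
    {"hand": 8.5, "x": 0, "y": 0, "z": 0, "wx": 0, "wy": 0, "wz": 0},
    {"hand": 8.5, "x": 0, "y": 0, "z": 0, "wx": 0, "wy": 0, "wz": 0},
  ],
)

```text
t: 1.98
tool_pos: [458.8, -188.8, 99.4]
orientation: [[0.989, 0.15, -0.001], [0.15, -0.989, 0.003], [-0.0, -0.003, -1.0]]
wrist_force: [0.0, 0.5, 0.6]
opening: 85.0
```

```bash
python3 - <<'E'
from h import *
go([457.5,-193,46],Rt(8.4))
im=[eyes.grab_frame(n)[:,:,::-1] for n in("top","side")]
a=im[0][170:290,330:460];b=im[1][120:220,310:440]
cv2.imwrite("pics/g1.png",np.vstack([cv2.resize(a,(560,290*560//624)),cv2.resize(b,(560,300))]))
print(proj("top",[457.5,-193,80]),proj("side",[457.5,-193,80]))
E
```

```text
t 1.975 tcp [ 458.76 -188.8    99.39] open 85.0310917892489 F [0.03 0.49 0.57]
shift cm in tool now [-0.19  0.41  5.34]
turn deg [-0.19  0.    0.21] shift cm after turn [-0.19  0.4   5.34]
[388.99 226.83] [368.26 158.05]
```

View pics/g1.png

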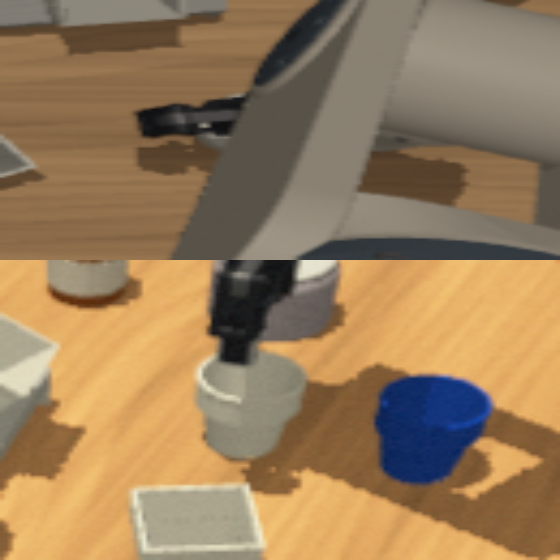

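Call:
carry_out(
  motion=[
    {"hand": 8.5, "x": -0.19, "y": 0.4, "z": 0.5, "wx": 0, "wy": 0, "wz": 0},
    {"hand": 8.5, "x": 0, "y": 0, "z": 2.3, "wx": 0, "wy": 0, "wz": 0},
    {"hand": 8.5, "x": 0, "y": 0, "z": 2.3, "wx": 0, "wy": 0, "wz": 0},
    {"hand": 8.5, "x": 0, "y": 0, "z": 0, "wx": 0, "wy": 0, "wz": 0},
    {"hand": 8.5, "x": 0, "y": 0, "z": 0, "wx": 0, "wy": 0, "wz": 0},
  ],
)

```text
t: 2.7
tool_pos: [460.3, -195.6, 51.0]
orientation: [[0.989, 0.149, 0.007], [0.149, -0.989, -0.0], [0.007, 0.001, -1.0]]
wrist_force: [-0.6, -0.3, 0.1]
opening: 85.3
```

```bash
python3 - <<'E'
from h import *
go([457.5,-193,46],Rt(8.4))
E
```

```text
t 2.7 tcp [ 460.25 -195.58   51.  ] open 85.33145937603463 F [-0.56 -0.29  0.1 ]
shift cm in tool now [-0.24 -0.3   0.5 ]
turn deg [ 0.06 -0.39  0.18] shift cm after turn [-0.23 -0.3   0.5 ]
```

Call:
carry_out(
  motion=[
    {"hand": 8.5, "x": -0.24, "y": -0.2, "z": 0.5, "wx": 0, "wy": 0, "wz": 0},
    {"hand": 8.5, "x": 0, "y": 0, "z": 0, "wx": 0, "wy": 0, "wz": 0},
    {"hand": 5.5, "x": 0, "y": 0, "z": 0, "wx": 0, "wy": 0, "wz": 0},
    {"hand": 5.5, "x": 0, "y": 0, "z": 0, "wx": 0, "wy": 0, "wz": 0},
    {"hand": 5.5, "x": 0, "y": 0, "z": 0, "wx": 0, "wy": 0, "wz": 0},
    {"hand": 5.5, "x": 0, "y": 0, "z": 0, "wx": 0, "wy": 0, "wz": 0},
    {"hand": 5.5, "x": 0, "y": 0, "z": 0, "wx": 0, "wy": 0, "wz": 0},
  ],
)

```text
t: 3.58
tool_pos: [459.4, -194.3, 49.3]
orientation: [[0.989, 0.149, 0.011], [0.149, -0.989, -0.001], [0.011, 0.003, -1.0]]
wrist_force: [0.3, 0.1, -0.9]
opening: 55.0
```

```bash
python3 - <<'E'
from h import *
for i in range(4):print(np.array(manip.get_state()["tool_pos"]))
go([457.5,-193,46],Rt(8.4))
E
```

```text
[ 459.42 -194.3    49.27]
[ 459.42 -194.3    49.27]
[ 459.42 -194.3    49.27]
[ 459.42 -194.3    49.27]
t 3.575 tcp [ 459.42 -194.3    49.27] open 55.00909152935694 F [ 0.34  0.08 -0.92]
shift cm in tool now [-0.17 -0.16  0.32]
turn deg [ 0.17 -0.62  0.18] shift cm after turn [-0.17 -0.16  0.33]
```

```bash
python3 - <<'E'
from h import *
im=[eyes.grab_frame(n)[:,:,::-1] for n in("top","side")]
a=im[0][170:270,330:460];b=im[1][120:220,310:440]
cv2.imwrite("pics/g2.png",np.hstack([cv2.resize(a,(390,300)),cv2.resize(b,(390,300))]))
E
```

```text
(no output)
```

View pics/g2.png

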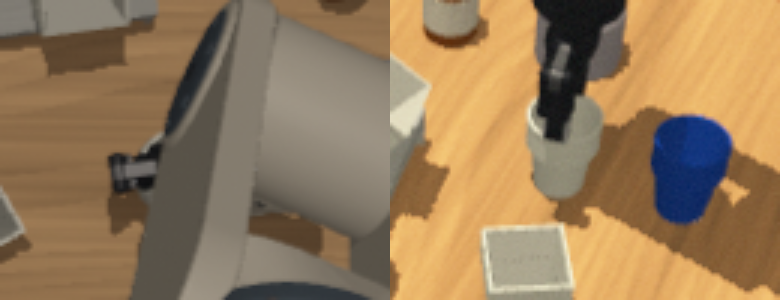

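Call:
carry_out(
  motion=[
    {"hand": 4.5, "x": 0, "y": 0, "z": 0, "wx": 0, "wy": 0, "wz": 0},
    {"hand": 4.5, "x": 0, "y": 0, "z": 0, "wx": 0, "wy": 0, "wz": 0},
    {"hand": 4.5, "x": 0, "y": 0, "z": 0, "wx": 0, "wy": 0, "wz": 0},
  ],
)

```text
t: 4.05
tool_pos: [459.4, -191.2, 51.2]
orientation: [[0.989, 0.146, 0.01], [0.146, -0.989, 0.004], [0.011, -0.003, -1.0]]
wrist_force: [-0.0, -0.0, 0.8]
opening: 44.8
```

```bash
python3 - <<'E'
from h import *
s=manip.get_state();p=np.array(s["tool_pos"]);R=np.array(s["orientation"])
im=[eyes.grab_frame(n)[:,:,::-1].copy() for n in("top","side")]
for n,i,o in(("top",0,(330,170)),("side",1,(310,100))):
    c=im[i][o[1]:o[1]+120,o[0]:o[0]+130];c=cv2.resize(c,(780//2,360))
    for sg in(-1,1):
        for dz in(-4,-40):
            q=(proj(n,p+R@[0,sg*s["opening"]/2,dz])-o)*3; cv2.circle(c,tuple(int(v) for v in q),3,(0,0,255) if sg>0 else (0,255,0),-1); print(n,sg,dz,q)
    im[i]=c
cv2.imwrite("pics/g3.png",np.hstack(im))
E
```

```text
top -1 -4 [139.68 174.23]
top -1 -40 [148.04 171.32]
top 1 -4 [196.83 166.54]
top 1 -40 [207.24 163.36]
side -1 -4 [163.07 213.21]
side -1 -40 [166.91 182.59]
side 1 -4 [175.88 178.77]
side 1 -40 [179.91 148.1 ]
```

View pics/g3.png

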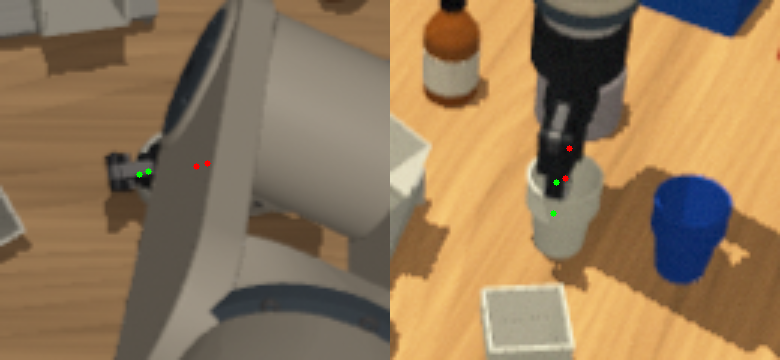

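Call:
carry_out(
  motion=[
    {"hand": 4.5, "x": 0, "y": 0, "z": -2, "wx": 0, "wy": 0, "wz": 0},
    {"hand": 4.5, "x": 0, "y": 0, "z": -4, "wx": 0, "wy": 0, "wz": 0},
    {"hand": 4.5, "x": 0, "y": 0, "z": -4, "wx": 0, "wy": 0, "wz": 0},
    {"hand": 4.5, "x": 0, "y": 0, "z": -4, "wx": 0, "wy": 0, "wz": 0},
    {"hand": 4.5, "x": 0, "y": 0, "z": 0, "wx": 0, "wy": 0, "wz": 0},
    {"hand": 4.5, "x": 0, "y": 0, "z": 0, "wx": 0, "wy": 0, "wz": 0},
  ],
)

```text
t: 4.9
tool_pos: [456.5, -192.6, 192.5]
orientation: [[0.989, 0.146, 0.006], [0.146, -0.989, 0.004], [0.007, -0.004, -1.0]]
wrist_force: [-0.8, 0.4, -1.5]
opening: 45.1
```

```bash
cat >> h.py <<'E'
PSI=8.4;pa=np.radians(PSI)
N=np.array([-np.sin(np.radians(35))*np.cos(pa),-np.sin(np.radians(35))*np.sin(pa),np.cos(np.radians(35))])
PR=np.array([599.2,8.9,75.5]);PS=np.array([616.8,-109.9,75.5])
def white(im,x0,y0,x1,y1,v0=90):
    h=cv2.cvtColor(im,cv2.COLOR_RGB2HSV);m=((h[...,1]<70)&(h[...,2]>v0)).astype(np.uint8);z=np.zeros_like(m);z[y0:y1,x0:x1]=m[y0:y1,x0:x1];return z
E
python3 - <<'E'
from h import *
go(PR+140*N,Rt(8.4,35))
im=eyes.grab_frame("side")
# is anything pale left where the pot stood (body centre at z=25)?
for nm,f in(("before",cv2.imread("pics/side0.png")[:,:,::-1].copy()),("now",im)):
    u,v=proj("side",[457.5,-193,25]).astype(int);print(nm,u,v,cv2.cvtColor(f,cv2.COLOR_RGB2HSV)[v-3:v+4:3,u-6:u+7:6].reshape(-1,3).mean(0), white(f,u-8,v-8,u+8,v+8).sum())
E
```

```text
t 4.9 tcp [ 456.5  -192.56  192.54] open 45.129773828066 F [-0.77  0.44 -1.47]
shift cm in tool now [  9.02 -17.85   0.36]
turn deg [-0.19 34.61 -0.09] shift cm after turn [  7.26 -17.84   5.37]
before 366 173 [ 24.44  45.56 138.67] 256
now 366 173 [ 25.67  43.89 142.78] 256
```

```bash
python3 - <<'E'
from h import *
im=eyes.grab_frame("side")[:,:,::-1].copy()
s=manip.get_state();p=np.array(s["tool_pos"]);R=np.array(s["orientation"])
c=cv2.resize(im[40:230,300:450],None,fx=3.1,fy=3.1)
for y,col in((22.5,(0,255,0)),(32,(0,255,255)),(-22.5,(0,0,255))):
    q=(proj("side",p+R@[0,-y,-4])-[300,40])*3.1;cv2.circle(c,tuple(int(v) for v in q),2,col,-1)
cv2.imwrite("pics/g4.png",c)
E
```

```text
(no output)
```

View pics/g4.png

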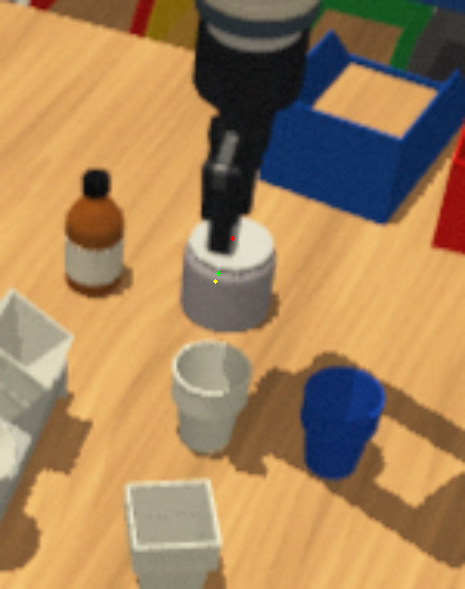

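Call:
carry_out(
  motion=[
    {"hand": 1.0, "x": 0, "y": 0, "z": 0, "wx": 0, "wy": 0, "wz": 0},
    {"hand": 1.0, "x": 0, "y": 0, "z": 0, "wx": 0, "wy": 0, "wz": 0},
    {"hand": 1.0, "x": 0, "y": 0, "z": 0, "wx": 0, "wy": 0, "wz": 0},
    {"hand": 1.0, "x": 0, "y": 0, "z": 0, "wx": 0, "wy": 0, "wz": 0},
  ],
)

```text
t: 5.5
tool_pos: [455.2, -191.9, 189.7]
orientation: [[0.989, 0.146, 0.001], [0.146, -0.989, 0.007], [0.002, -0.006, -1.0]]
wrist_force: [0.1, 0.4, 0.1]
opening: 9.9
```

```bash
python3 - <<'E'
from h import *
s=manip.get_state();p=np.array(s["tool_pos"]);R=np.array(s["orientation"]);print(s["opening"],s["t"],p)
im=eyes.grab_frame("side");cv2.imwrite("pics/n1.png",im[:,:,::-1])
v=cv2.cvtColor(im,cv2.COLOR_RGB2HSV)[...,2]
m=(v<70);m[:, :355]=0;m[:,390:]=0;m[:90]=0;m[135:]=0
ys,xs=np.nonzero(m);print("lowest",ys.max(),xs[ys>=ys.max()-1].mean())
for r in range(95,ys.max()+1,3):print(r,xs[ys==r].min(),xs[ys==r].max())
print("tcp proj",proj("side",p))
g=cv2.cvtColor(cv2.resize(cv2.imread("pics/g4.png"),None,fx=1/3.1,fy=1/3.1,interpolation=cv2.INTER_AREA),cv2.COLOR_BGR2HSV)[...,2]
m=g<70;m[:, :55]=0;m[:,90:]=0;m[:50]=0;m[95:]=0;ys,xs=np.nonzero(m)
print("prev lowest",ys.max()+40,xs[ys>=ys.max()-1].mean()+300)
for r in range(55,ys.max()+1,3):print(r+40,xs[ys==r].min()+300,xs[ys==r].max()+300)
E
```

```text
9.932909390651554 5.5 [ 455.2  -191.94  189.71]
lowest 118 372.72727272727275
95 368 383
98 366 382
101 366 380
104 367 379
107 367 379
110 370 379
113 370 376
116 370 375
tcp proj [372.85 124.94]
prev lowest 121 370.75
95 366 382
98 366 381
101 366 380
104 366 380
107 365 379
110 366 376
113 368 374
116 368 373
119 368 373
```

Call:
carry_out(
  motion=[
    {"hand": 8.5, "x": 0.2, "y": 0.1, "z": 0, "wx": 0, "wy": 0, "wz": 0},
    {"hand": 8.5, "x": 0, "y": 0, "z": 0, "wx": 0, "wy": 0, "wz": 0},
    {"hand": 8.5, "x": 0, "y": 0, "z": 0, "wx": 0, "wy": 0, "wz": 0},
    {"hand": 8.5, "x": 0, "y": 0, "z": 4, "wx": 0, "wy": 0, "wz": 0},
    {"hand": 8.5, "x": 0, "y": 0, "z": 4, "wx": 0, "wy": 0, "wz": 0},
    {"hand": 8.5, "x": 0, "y": 0, "z": 3, "wx": 0, "wy": 0, "wz": 0},
    {"hand": 8.5, "x": 0, "y": 0, "z": 2.5, "wx": 0, "wy": 0, "wz": 0},
    {"hand": 8.5, "x": 0, "y": 0, "z": 1.5, "wx": 0, "wy": 0, "wz": 0},
    {"hand": 8.5, "x": 0, "y": 0, "z": 0, "wx": 0, "wy": 0, "wz": 0},
    {"hand": 8.5, "x": 0, "y": 0, "z": 0, "wx": 0, "wy": 0, "wz": 0},
  ],
)

```text
t: 6.8
tool_pos: [460.7, -193.0, 37.9]
orientation: [[0.989, 0.146, 0.007], [0.146, -0.989, 0.004], [0.007, -0.003, -1.0]]
wrist_force: [-0.3, 0.3, -0.0]
opening: 85.3
```

```bash
python3 - <<'E'
from h import *
go([457.5,-193,20],Rt(8.4))
im=eyes.grab_frame("side");cv2.imwrite("pics/n2.png",im[:,:,::-1])
E
```

```text
t 6.8 tcp [ 460.68 -192.99   37.86] open 85.2500359770171 F [-0.27  0.3  -0.05]
shift cm in tool now [-0.33 -0.04  1.78]
turn deg [-0.18 -0.42 -0.03] shift cm after turn [-0.31 -0.05  1.79]
```

Call:
carry_out(
  motion=[
    {"hand": 8.5, "x": -0.2, "y": 0, "z": 1.2, "wx": 0, "wy": 0, "wz": 0},
    {"hand": 8.5, "x": 0, "y": 0, "z": 0.6, "wx": 0, "wy": 0, "wz": 0},
    {"hand": 6, "x": 0, "y": 0, "z": 0, "wx": 0, "wy": 0, "wz": 0},
    {"hand": 5.5, "x": 0, "y": 0, "z": 0, "wx": 0, "wy": 0, "wz": 0},
    {"hand": 5.5, "x": 0, "y": 0, "z": 0, "wx": 0, "wy": 0, "wz": 0},
    {"hand": 5.5, "x": 0, "y": 0, "z": 0, "wx": 0, "wy": 0, "wz": 0},
  ],
)

```text
t: 7.6
tool_pos: [460.3, -193.8, 21.1]
orientation: [[0.989, 0.146, 0.01], [0.146, -0.989, 0.003], [0.011, -0.001, -1.0]]
wrist_force: [-0.6, 0.7, -0.2]
opening: 63.9
```

```bash
python3 - <<'E'
from h import *
im=eyes.grab_frame("side");cv2.imwrite("pics/n3.png",im[:,:,::-1])
s=manip.get_state();p=np.array(s["tool_pos"]);R=np.array(s["orientation"]);print(p)
def tip(f,r0,r1):
    v=cv2.cvtColor(f,cv2.COLOR_BGR2HSV)[...,2];m=v<65;m[:, :358]=0;m[:,382]=0;m[:,382:]=0;m[:r0]=0;m[r1:]=0
    n,l,st,c=cv2.connectedComponentsWithStats(m.astype(np.uint8));k=l[r0:r0+3].max();ys,xs=np.nonzero(l==k);return ys.max(),xs[ys>=ys.max()-2].mean()
for f,o,pp,r in(("pics/n3.png",64,p,(140,175)),("pics/n1.png",10,np.array([455.2,-191.9,189.7]),(100,135))):
    t=tip(cv2.imread(f),*r);print(f,t)
    for th in(0,8,14):
        q=pp+R@[0,-(o/2+th),0]; d=[proj("side",q+[0,0,dz]) for dz in(0,30)]
        print(th,"proj z at reported",d[0],"implied dz",(d[0][1]-t[0]-.5)/(d[0][1]-d[1][1])*30)
E
```

```text
[ 460.28 -193.83   21.  ]
pics/n3.png (np.int64(174), np.float64(362.6470588235294))
0 proj z at reported [362.48 182.13] implied dz 28.126573312417367
8 proj z at reported [361.7  184.25] implied dz 35.94884408240334
14 proj z at reported [361.11 185.85] implied dz 41.86448892765146
pics/n1.png (np.int64(118), np.float64(372.6470588235294))
0 proj z at reported [372.34 126.24] implied dz 23.086646460242417
8 proj z at reported [371.53 128.31] implied dz 29.266635939192703
14 proj z at reported [370.92 129.88] implied dz 33.9352080784054
```

Call:
carry_out(
  motion=[
    {"hand": 5.5, "x": 0, "y": 0, "z": -3, "wx": 0, "wy": 0, "wz": 0},
    {"hand": 5.5, "x": 0, "y": 0, "z": -5, "wx": 0, "wy": 0, "wz": 0},
    {"hand": 5.5, "x": 0, "y": 0, "z": -5, "wx": 0, "wy": 0, "wz": 0},
    {"hand": 5.5, "x": 0, "y": 0, "z": -3, "wx": 0, "wy": 0, "wz": 0},
    {"hand": 5.5, "x": 1.8, "y": -3.6, "z": 0, "wx": 0, "wy": 0, "wz": 0},
    {"hand": 5.5, "x": 1.8, "y": -3.6, "z": 0, "wx": 0, "wy": 0, "wz": 0},
    {"hand": 5.5, "x": 1.8, "y": -3.6, "z": 0, "wx": 0, "wy": 0, "wz": 0},
    {"hand": 5.5, "x": 1.8, "y": -3.6, "z": 0, "wx": 0, "wy": 0, "wz": 0},
    {"hand": 5.5, "x": 1.8, "y": -3.6, "z": 0, "wx": 0, "wy": 0, "wz": 0},
    {"hand": 5.5, "x": 0, "y": 0, "z": 0, "wx": 0, "wy": 8.7, "wz": 0},
    {"hand": 5.5, "x": 0, "y": 0, "z": 0, "wx": 0, "wy": 8.7, "wz": 0},
    {"hand": 5.5, "x": 0, "y": 0, "z": 0, "wx": 0, "wy": 8.7, "wz": 0},
    {"hand": 5.5, "x": 0, "y": 0, "z": 0, "wx": 0, "wy": 8.7, "wz": 0},
    {"hand": 5.5, "x": 0, "y": 0, "z": 0, "wx": 0, "wy": 0, "wz": 0},
    {"hand": 5.5, "x": 0, "y": 0, "z": 0, "wx": 0, "wy": 0, "wz": 0},
  ],
)

```text
t: 9.52
tool_pos: [524.8, 8.8, 187.1]
orientation: [[0.822, 0.154, 0.549], [0.121, -0.988, 0.096], [0.557, -0.012, -0.831]]
wrist_force: [1.1, -0.6, -0.0]
opening: 63.3
```

```bash
python3 - <<'E'
from h import *
go(PR+131*N,Rt(8.4,35))
E
```

```text
t 9.525 tcp [524.81   8.76 187.07] open 63.32295536543293 F [ 1.15 -0.59 -0.01]
shift cm in tool now [-0.36  1.08  0.25]
turn deg [-0.84  1.16 -0.02] shift cm after turn [-0.37  1.07  0.26]
```

Call:
carry_out(
  motion=[
    {"hand": 5.5, "x": -0.36, "y": 1.07, "z": 0.2, "wx": -0.8, "wy": 1.2, "wz": 0},
    {"hand": 5.5, "x": 0, "y": 0, "z": 0, "wx": 0, "wy": 0, "wz": 0},
    {"hand": 5.5, "x": 0, "y": 0, "z": 0, "wx": 0, "wy": 0, "wz": 0},
  ],
)

```text
t: 9.9
tool_pos: [528.0, -1.7, 185.1]
orientation: [[0.81, 0.148, 0.567], [0.12, -0.989, 0.085], [0.573, -0.001, -0.819]]
wrist_force: [-0.6, 0.5, -0.5]
opening: 63.4
```

```bash
python3 - <<'E'
from h import *
go(PR+131*N,Rt(8.4,35))
s=manip.get_state();p=np.array(s["tool_pos"]);z=-np.array(s["orientation"])[:,2]
im=[eyes.grab_frame(n)[:,:,::-1].copy() for n in("top","side")]
out=[]
for n,f,o in(("top",im[0],(230,110)),("side",im[1],(230,80))):
    c=cv2.resize(f[o[1]:o[1]+140,o[0]:o[0]+100],None,fx=3.9,fy=3.9,interpolation=cv2.INTER_CUBIC)
    for cc,col in((p+19*z,(0,0,255)),(p+[0,0,28]-9*z,(255,0,0))):
        for d in(-40,40):
            q=(proj(n,cc+d*z)-o+.5)*3.9;cv2.circle(c,tuple(int(v) for v in q),3,col,-1)
    for d in(20-40,60,):
        q=(proj(n,PR+d*N)-o+.5)*3.9;cv2.circle(c,tuple(int(v) for v in q),3,(0,255,0),-1)
    out.append(c)
cv2.imwrite("pics/v9.png",np.hstack(out))
E
```

```text
t 9.9 tcp [528.04  -1.73 185.09] open 63.43919876267652 F [-0.63  0.48 -0.48]
shift cm in tool now [-0.39 -0.01  0.  ]
turn deg [-0.09  0.02  0.04] shift cm after turn [-0.39 -0.01  0.  ]
```

View pics/v9.png

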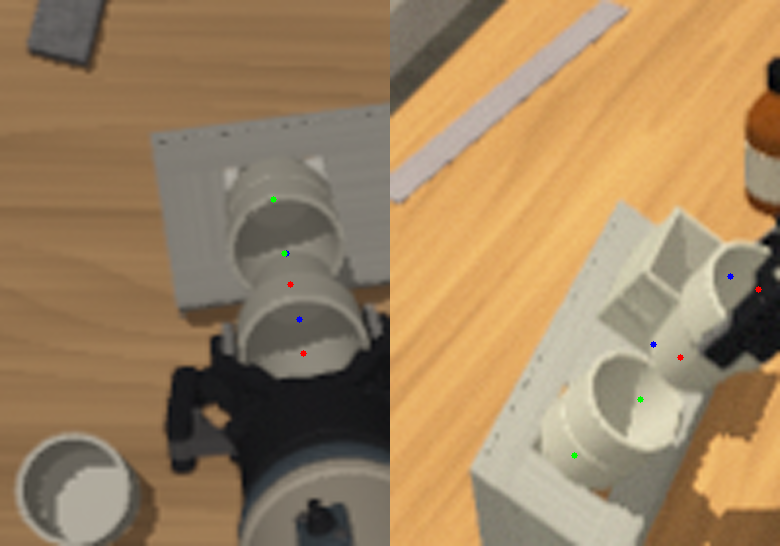

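```bash
python3 - <<'E'
from h import *
t=lambda x,y:(230+x/3.9-.5,110+y/3.9-.5); s=lambda x,y:(230+(x-390)/3.9-.5,80+y/3.9-.5)
hm=tri(s(749,292),t(304,328));sm=tri(s(639,401),t(287,243.5))
print("held",hm,"stack",sm); d=hm[0]-sm[0]
p=np.array([528.04,-1.73,185.09]);R=Rt(8.4,35)
print("rel in tool frame",R.T@d, "N",N)
print("held mouth rel TCPrep, tool frame",R.T@(hm[0]-p)," T expects (0,0,-59), W expects",R.T@([0,0,28]+31*N))
print("expected stack mouth",PR+60*N)
E
```

```text
held (array([504.69,  -7.77, 227.81]), np.float64(6.79894861285203)) stack (array([569.8 ,   1.71, 120.01]), np.float64(3.9907843422679523))
rel in tool frame [   7.94   -0.14 -126.04] N [-0.57 -0.08  0.82]
held mouth rel TCPrep, tool frame [  4.86   2.56 -48.75]  T expects (0,0,-59), W expects [ 16.06   0.   -53.94]
expected stack mouth [565.15   3.87 124.65]
```

Call:
carry_out(
  motion=[
    {"hand": 5.5, "x": -0.6, "y": 0, "z": 1, "wx": 0, "wy": 0, "wz": 0},
    {"hand": 5.5, "x": 0, "y": 0, "z": 2.5, "wx": 0, "wy": 0, "wz": 0},
    {"hand": 5.5, "x": 0, "y": 0, "z": 2, "wx": 0, "wy": 0, "wz": 0},
    {"hand": 5.5, "x": 0, "y": 0, "z": 0, "wx": 0, "wy": 0, "wz": 0},
    {"hand": 5.5, "x": 0, "y": 0, "z": 0, "wx": 0, "wy": 0, "wz": 0},
  ],
)

```text
t: 10.62
tool_pos: [556.6, 3.6, 137.3]
orientation: [[0.809, 0.15, 0.568], [0.122, -0.989, 0.087], [0.575, -0.001, -0.818]]
wrist_force: [0.7, -0.2, 0.3]
opening: 63.6
```

```bash
python3 - <<'E'
from h import *
go(PR+31*N,Rt(8.4,35))
E
```

```text
t 10.625 tcp [556.61   3.64 137.31] open 63.556046227030194 F [ 0.69 -0.17  0.34]
shift cm in tool now [-0.04  0.12  4.42]
turn deg [-0.18 -0.08  0.13] shift cm after turn [-0.03  0.1   4.42]
```

Call:
carry_out(
  motion=[
    {"hand": 5.5, "x": -0.2, "y": 0.1, "z": 1, "wx": 0, "wy": 0, "wz": 0},
    {"hand": 5.5, "x": 0, "y": 0, "z": 1.2, "wx": 0, "wy": 0, "wz": 0},
    {"hand": 5.5, "x": 0, "y": 0, "z": 0, "wx": 0, "wy": 0, "wz": 0},
  ],
)

```text
t: 11.0
tool_pos: [568.4, 4.6, 120.9]
orientation: [[0.807, 0.151, 0.571], [0.122, -0.989, 0.088], [0.578, -0.001, -0.816]]
wrist_force: [0.4, 0.9, -0.5]
opening: 63.8
```

```bash
python3 - <<'E'
from h import *
go(PR+31*N,Rt(8.4,35))
im=[eyes.grab_frame(n)[:,:,::-1].copy() for n in("top","side")]
out=[]
for n,f,o in(("top",im[0],(230,110)),("side",im[1],(230,80))):
    out.append(cv2.resize(f[o[1]:o[1]+140,o[0]:o[0]+100],None,fx=3.9,fy=3.9,interpolation=cv2.INTER_CUBIC))
cv2.imwrite("pics/v10.png",np.hstack(out))
E
```

```text
t 11.0 tcp [568.41   4.64 120.87] open 63.771854642523316 F [ 0.37  0.87 -0.48]
shift cm in tool now [-0.07  0.04  2.4 ]
turn deg [-0.21 -0.32  0.18] shift cm after turn [-0.06  0.03  2.4 ]
```

View pics/v10.png

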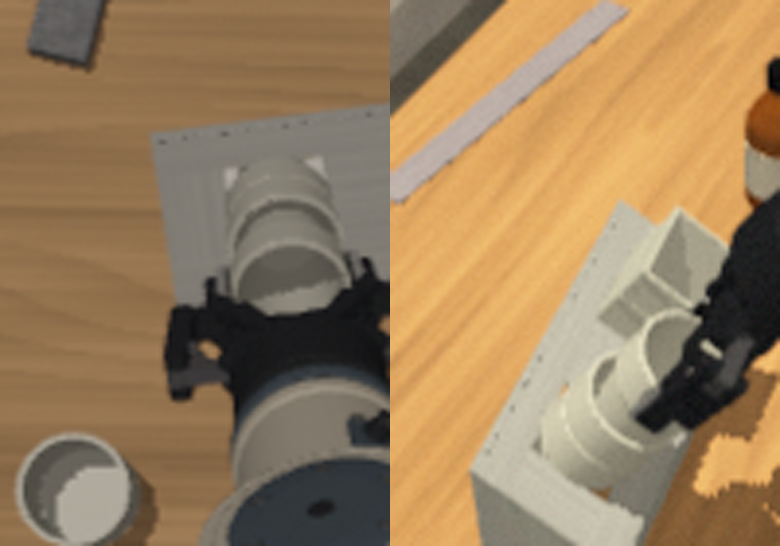

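Call:
carry_out(
  motion=[
    {"hand": 5.5, "x": -0.05, "y": 0.0, "z": 0.8, "wx": 0, "wy": 0, "wz": 0},
    {"hand": 5.5, "x": 0, "y": 0, "z": 0.6, "wx": 0, "wy": 0, "wz": 0},
    {"hand": 5.5, "x": 0, "y": 0, "z": 0, "wx": 0, "wy": 0, "wz": 0},
  ],
)

```text
t: 11.48
tool_pos: [576.3, 5.8, 111.9]
orientation: [[0.804, 0.152, 0.575], [0.123, -0.988, 0.088], [0.581, -0.0, -0.814]]
wrist_force: [-0.8, -0.3, 1.0]
opening: 63.5
```

```bash
python3 - <<'E'
from h import *
go(PR+31*N,Rt(8.4,35))
E
```

```text
t 11.475 tcp [576.26   5.8  111.93] open 63.53281862757765 F [-0.84 -0.31  0.98]
shift cm in tool now [-0.21  0.03  1.21]
turn deg [-0.2  -0.54  0.26] shift cm after turn [-0.19  0.03  1.21]
```

Call:
carry_out(
  motion=[
    {"hand": 5.5, "x": -0.2, "y": 0.0, "z": 0.5, "wx": 0, "wy": -0.5, "wz": 0},
    {"hand": 5.5, "x": 0, "y": 0, "z": 0.3, "wx": 0, "wy": 0, "wz": 0},
    {"hand": 5.5, "x": 0, "y": 0, "z": 0, "wx": 0, "wy": 0, "wz": 0},
  ],
)

```text
t: 11.85
tool_pos: [579.4, 6.3, 105.0]
orientation: [[0.809, 0.152, 0.568], [0.124, -0.988, 0.087], [0.575, 0.0, -0.818]]
wrist_force: [0.2, -0.4, 0.0]
opening: 63.7
```

```bash
python3 - <<'E'
from h import *
go(PR+31*N,Rt(8.4,35))
E
```

```text
t 11.85 tcp [579.36   6.25 105.01] open 63.67805551993017 F [ 0.2  -0.4   0.01]
shift cm in tool now [-0.05  0.03  0.46]
turn deg [-0.19 -0.07  0.28] shift cm after turn [-0.05  0.03  0.46]
```

Call:
carry_out(
  motion=[
    {"hand": 5.5, "x": 0, "y": 0.0, "z": 0.4, "wx": 0, "wy": 0, "wz": 0},
    {"hand": 5.5, "x": 0, "y": 0, "z": 0.3, "wx": 0, "wy": 0, "wz": 0},
    {"hand": 5.5, "x": 0, "y": 0, "z": 0, "wx": 0, "wy": 0, "wz": 0},
  ],
)

```text
t: 12.22
tool_pos: [583.5, 6.9, 100.0]
orientation: [[0.808, 0.152, 0.569], [0.124, -0.988, 0.087], [0.575, 0.0, -0.818]]
wrist_force: [-2.5, -0.2, 3.0]
opening: 63.6
```

```bash
python3 - <<'E'
from h import *
go(PR+31*N,Rt(8.4,35))
E
```

```text
t 12.225 tcp [583.45   6.91 100.03] open 63.64374812128315 F [-2.49 -0.15  3.04]
shift cm in tool now [-0.11  0.03 -0.18]
turn deg [-0.19 -0.12  0.29] shift cm after turn [-0.11  0.03 -0.18]
```

Call:
carry_out(
  motion=[
    {"hand": 5.5, "x": 0, "y": 0.0, "z": 0.3, "wx": 0, "wy": 0, "wz": 0},
    {"hand": 5.5, "x": 0, "y": 0, "z": 0.2, "wx": 0, "wy": 0, "wz": 0},
    {"hand": 5.5, "x": 0, "y": 0, "z": 0, "wx": 0, "wy": 0, "wz": 0},
  ],
)

```text
t: 12.6
tool_pos: [583.9, 6.7, 99.8]
orientation: [[0.806, 0.151, 0.572], [0.124, -0.988, 0.087], [0.579, 0.001, -0.815]]
wrist_force: [-0.5, -1.3, -0.9]
opening: 63.3
```

```bash
python3 - <<'E'
from h import *
go(PR+31*N,Rt(8.4,35))
E
```

```text
t 12.6 tcp [583.85   6.69  99.83] open 63.32687206164285 F [-0.51 -1.26 -0.87]
shift cm in tool now [-0.12  0.   -0.22]
turn deg [-0.11 -0.38  0.29] shift cm after turn [-0.13  0.01 -0.22]
```

Call:
carry_out(
  motion=[
    {"hand": 5.5, "x": 0, "y": 0.0, "z": 0.6, "wx": 0, "wy": 0, "wz": 0},
    {"hand": 5.5, "x": 0, "y": 0, "z": 0.6, "wx": 0, "wy": 0, "wz": 0},
  ],
)

```text
t: 12.85
tool_pos: [588.2, 5.8, 95.3]
orientation: [[0.802, 0.149, 0.578], [0.124, -0.989, 0.083], [0.584, 0.005, -0.812]]
wrist_force: [-70.3, -5.0, 95.7]
opening: 63.6
```

```bash
python3 - <<'E'
from h import *
go(PR+31*N,Rt(8.4,35))
im=[eyes.grab_frame(n)[:,:,::-1].copy() for n in("top","side")]
out=[]
for n,f,o in(("top",im[0],(230,110)),("side",im[1],(230,80))):
    cv2.imwrite(f"pics/home_{n}.png",f)
E
```

```text
t 12.85 tcp [588.17   5.82  95.28] open 63.585632539068335 F [-70.31  -4.96  95.73]
shift cm in tool now [-0.19 -0.14 -0.83]
turn deg [ 0.15 -0.73  0.31] shift cm after turn [-0.2  -0.14 -0.83]
```

Call:
carry_out(
  motion=[
    {"hand": 5.5, "x": 0, "y": 0.0, "z": -0.3, "wx": 0, "wy": 0, "wz": 0},
    {"hand": 7.6, "x": 0, "y": 0, "z": 0, "wx": 0, "wy": 0, "wz": 0},
    {"hand": 8.0, "x": 0, "y": 0, "z": 0, "wx": 0, "wy": 0, "wz": 0},
    {"hand": 8.2, "x": 0, "y": 0, "z": 0, "wx": 0, "wy": 0, "wz": 0},
    {"hand": 8.2, "x": 0, "y": 0, "z": -2, "wx": 0, "wy": 0, "wz": 0},
    {"hand": 8.2, "x": 0, "y": 0, "z": -4, "wx": 0, "wy": 0, "wz": 0},
    {"hand": 8.2, "x": 0, "y": 0, "z": -4, "wx": 0, "wy": 0, "wz": 0},
    {"hand": 8.2, "x": 0, "y": 0, "z": -3, "wx": 0, "wy": 0, "wz": 0},
    {"hand": 8.2, "x": 0, "y": 0, "z": 0, "wx": 0, "wy": -8.7, "wz": 0},
    {"hand": 8.2, "x": 0, "y": 0, "z": 0, "wx": 0, "wy": -8.7, "wz": 0},
    {"hand": 8.2, "x": 0, "y": 0, "z": 0, "wx": 0, "wy": -8.7, "wz": 0},
    {"hand": 8.2, "x": 0, "y": 0, "z": 0, "wx": 0, "wy": -8.7, "wz": 0},
    {"hand": 8.2, "x": 0, "y": 0, "z": 0, "wx": 0, "wy": 0, "wz": -10},
    {"hand": 8.2, "x": 0, "y": 0, "z": 0, "wx": 0, "wy": 0, "wz": -10},
  ],
)

```text
t: 14.7
tool_pos: [533.5, 8.0, 176.6]
orientation: [[0.863, 0.5, 0.066], [0.5, -0.866, 0.029], [0.072, 0.008, -0.997]]
wrist_force: [-0.1, -1.0, -0.4]
opening: 82.0
```

```bash
python3 - <<'E'
from h import *
go([423,-33.1,120],Rt(30.5))
im=[eyes.grab_frame(n)[:,:,::-1].copy() for n in("top","side")]
for n,f in zip(("top","side"),im): cv2.imwrite(f"pics/r1_{n}.png",f)
# rack/round stack crop, both views; plus predicted home mouth
out=[]
for n,f,o in(("top",im[0],(250,110)),("side",im[1],(240,100))):
    c=cv2.resize(f[o[1]:o[1]+130,o[0]:o[0]+100],None,fx=3.9,fy=3.9,interpolation=cv2.INTER_CUBIC)
    q=(proj(n,PR+90*N)-o+.5)*3.9;cv2.circle(c,tuple(int(v) for v in q),2,(0,255,0),-1);out.append(c)
cv2.imwrite("pics/v11.png",np.hstack(out))
E
```

```text
t 14.7 tcp [533.46   8.01 176.59] open 82.00535797901989 F [-0.15 -1.   -0.44]
shift cm in tool now [-12.    -2.01   4.8 ]
turn deg [ 0.47 -4.11 -0.46] shift cm after turn [-11.6   -2.06   5.66]
```

View pics/v11.png

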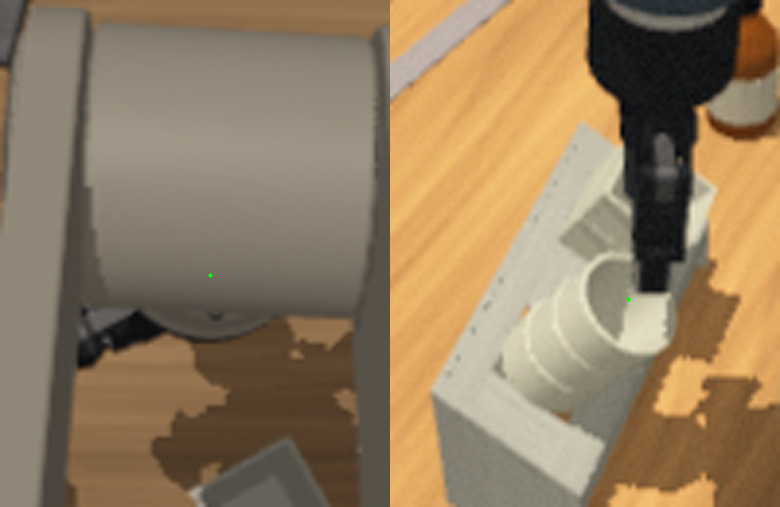

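Call:
carry_out(
  motion=[
    {"hand": 8.5, "x": 0, "y": 0, "z": -1, "wx": 0.5, "wy": -4.1, "wz": -0.5},
    {"hand": 8.5, "x": -4, "y": -0.7, "z": 0, "wx": 0, "wy": 0, "wz": 0},
    {"hand": 8.5, "x": -4, "y": -0.7, "z": 0, "wx": 0, "wy": 0, "wz": 0},
    {"hand": 8.5, "x": -3.5, "y": -0.6, "z": 2, "wx": 0, "wy": 0, "wz": 0},
    {"hand": 8.5, "x": 0, "y": 0, "z": 3, "wx": 0, "wy": 0, "wz": 0},
    {"hand": 8.5, "x": 0, "y": 0, "z": 0, "wx": 0, "wy": 0, "wz": 0},
    {"hand": 8.5, "x": 0, "y": 0, "z": 0, "wx": 0, "wy": 0, "wz": 0},
  ],
)

```text
t: 15.68
tool_pos: [419.4, -33.1, 135.8]
orientation: [[0.878, 0.479, -0.003], [0.479, -0.878, -0.0], [-0.003, -0.002, -1.0]]
wrist_force: [0.1, -0.3, 0.9]
opening: 85.0
```

```bash
python3 - <<'E'
from h import *
go([423,-33.1,20],Rt(30.5))
E
```

```text
t 15.675 tcp [419.39 -33.15 135.76] open 85.01661928053933 F [ 0.08 -0.29  0.85]
shift cm in tool now [ 0.35  0.19 11.57]
turn deg [-0.09  0.17 -1.89] shift cm after turn [ 0.31  0.18 11.58]
```

Call:
carry_out(
  motion=[
    {"hand": 8.5, "x": 0.33, "y": 0.19, "z": 2, "wx": 0, "wy": 0, "wz": -1.9},
    {"hand": 8.5, "x": 0, "y": 0, "z": 3, "wx": 0, "wy": 0, "wz": 0},
    {"hand": 8.5, "x": 0, "y": 0, "z": 1.5, "wx": 0, "wy": 0, "wz": 0},
    {"hand": 8.5, "x": 0, "y": 0, "z": 0, "wx": 0, "wy": 0, "wz": 0},
    {"hand": 8.5, "x": 0, "y": 0, "z": 0, "wx": 0, "wy": 0, "wz": 0},
  ],
)

```text
t: 16.3
tool_pos: [429.6, -33.0, 74.2]
orientation: [[0.863, 0.505, 0.005], [0.505, -0.863, -0.001], [0.004, 0.003, -1.0]]
wrist_force: [0.8, 0.7, -0.8]
opening: 85.3
```

```bash
python3 - <<'E'
from h import *
go([423,-33.1,20],Rt(30.5))
E
```

```text
t 16.3 tcp [429.62 -33.    74.2 ] open 85.28871367271456 F [ 0.82  0.71 -0.79]
shift cm in tool now [-0.6  -0.34  5.42]
turn deg [ 0.18 -0.24 -0.19] shift cm after turn [-0.58 -0.33  5.42]
```

Call:
carry_out(
  motion=[
    {"hand": 8.5, "x": -0.5, "y": -0.3, "z": 1.5, "wx": 0, "wy": 0, "wz": 0},
    {"hand": 8.5, "x": 0, "y": 0, "z": 1.5, "wx": 0, "wy": 0, "wz": 0},
    {"hand": 8.5, "x": 0, "y": 0, "z": 0, "wx": 0, "wy": 0, "wz": 0},
    {"hand": 8.5, "x": 0, "y": 0, "z": 0, "wx": 0, "wy": 0, "wz": 0},
  ],
)

```text
t: 16.8
tool_pos: [427.8, -33.1, 47.7]
orientation: [[0.864, 0.504, 0.012], [0.504, -0.864, -0.001], [0.01, 0.007, -1.0]]
wrist_force: [0.5, 0.2, 0.7]
opening: 84.9
```

```bash
python3 - <<'E'
from h import *
go([423,-33.1,20],Rt(30.5))
E
```

```text
t 16.8 tcp [427.78 -33.1   47.75] open 84.93839646875526 F [0.45 0.24 0.67]
shift cm in tool now [-0.44 -0.26  2.77]
turn deg [ 0.42 -0.57 -0.25] shift cm after turn [-0.41 -0.24  2.77]
```

Call:
carry_out(
  motion=[
    {"hand": 8.5, "x": -0.5, "y": -0.3, "z": 0.8, "wx": 0.4, "wy": -0.6, "wz": 0},
    {"hand": 8.5, "x": -0.1, "y": 0, "z": 1.2, "wx": 0, "wy": 0, "wz": 0},
    {"hand": 8.5, "x": 0, "y": 0, "z": 0.6, "wx": 0, "wy": 0, "wz": 0},
    {"hand": 8.5, "x": 0, "y": 0, "z": 0, "wx": 0, "wy": 0, "wz": 0},
  ],
)

```text
t: 17.3
tool_pos: [421.4, -33.6, 20.8]
orientation: [[0.864, 0.504, 0.0], [0.504, -0.864, -0.001], [0.0, 0.001, -1.0]]
wrist_force: [0.0, -0.2, 0.5]
opening: 84.9
```

```bash
python3 - <<'E'
from h import *
go([423,-33.1,20],Rt(30.5))
E
```

```text
t 17.3 tcp [421.43 -33.64  20.85] open 84.86402140695358 F [ 0.   -0.17  0.45]
shift cm in tool now [0.16 0.03 0.08]
turn deg [ 0.04 -0.   -0.27] shift cm after turn [0.16 0.03 0.08]
```

Call:
carry_out(
  motion=[
    {"hand": 7, "x": 0.15, "y": 0, "z": 0, "wx": 0, "wy": 0, "wz": 0},
    {"hand": 5.5, "x": 0, "y": 0, "z": 0, "wx": 0, "wy": 0, "wz": 0},
    {"hand": 5.5, "x": 0, "y": 0, "z": 0, "wx": 0, "wy": 0, "wz": 0},
    {"hand": 5.5, "x": 0, "y": 0, "z": 0, "wx": 0, "wy": 0, "wz": 0},
    {"hand": 5.5, "x": 0, "y": 0, "z": 0, "wx": 0, "wy": 0, "wz": 0},
  ],
)

```text
t: 17.92
tool_pos: [423.5, -32.8, 21.5]
orientation: [[0.864, 0.504, 0.001], [0.504, -0.864, -0.001], [0.001, 0.001, -1.0]]
wrist_force: [1.0, 1.5, -2.0]
opening: 63.1
```

```bash
python3 - <<'E'
from h import *
go([423,-33.1,20],Rt(30.5))
E
```

```text
t 17.925 tcp [423.49 -32.84  21.51] open 63.1257272773337 F [ 1.01  1.53 -2.04]
shift cm in tool now [-0.06 -0.    0.15]
turn deg [ 0.07 -0.04 -0.25] shift cm after turn [-0.06 -0.    0.15]
```

Call:
carry_out(
  motion=[
    {"hand": 5.5, "x": 0, "y": 0, "z": -3, "wx": 0, "wy": 0, "wz": 0},
    {"hand": 5.5, "x": 0, "y": 0, "z": -5, "wx": 0, "wy": 0, "wz": 0},
    {"hand": 5.5, "x": 0, "y": 0, "z": -5, "wx": 0, "wy": 0, "wz": 7.5},
    {"hand": 5.5, "x": 0, "y": 0, "z": -3, "wx": 0, "wy": 0, "wz": 7.5},
    {"hand": 5.5, "x": 0, "y": 0, "z": 0, "wx": 0, "wy": 0, "wz": 6.5},
    {"hand": 5.5, "x": 3.5, "y": 3.5, "z": 0, "wx": 0, "wy": 0, "wz": 0},
    {"hand": 5.5, "x": 3.5, "y": 3.5, "z": 0, "wx": 0, "wy": 0, "wz": 0},
    {"hand": 5.5, "x": 3.0, "y": 3.3, "z": 0, "wx": 0, "wy": 0, "wz": 0},
    {"hand": 5.5, "x": 0, "y": 0, "z": 0, "wx": 0, "wy": 8.5, "wz": 0},
    {"hand": 5.5, "x": 0, "y": 0, "z": 0, "wx": 0, "wy": 8.5, "wz": 0},
    {"hand": 5.5, "x": 0, "y": 0, "z": 0, "wx": 0, "wy": 8.5, "wz": 0},
    {"hand": 5.5, "x": 0, "y": 0, "z": 0, "wx": 0, "wy": 8.5, "wz": 0},
    {"hand": 5.5, "x": 0, "y": 0, "z": 0, "wx": 0, "wy": 0, "wz": 0},
    {"hand": 5.5, "x": 0, "y": 0, "z": 0, "wx": 0, "wy": 0, "wz": 0},
  ],
)

```text
t: 19.68
tool_pos: [541.2, -119.9, 184.6]
orientation: [[0.841, 0.146, 0.52], [0.12, -0.989, 0.085], [0.527, -0.009, -0.85]]
wrist_force: [-0.3, -0.2, 0.1]
opening: 63.4
```

```bash
python3 - <<'E'
from h import *
go(PS+131*N,Rt(8.4,35))
im=[eyes.grab_frame(n)[:,:,::-1].copy() for n in("top","side")]
for n,f in zip(("top","side"),im): cv2.imwrite(f"pics/s0_{n}.png",f)
E
```

```text
t 19.675 tcp [ 541.16 -119.86  184.6 ] open 63.381290802829646 F [-0.28 -0.19  0.14]
shift cm in tool now [0.   0.12 0.21]
turn deg [-0.45  3.19 -0.28] shift cm after turn [-0.01  0.12  0.21]
```

Call:
carry_out(
  motion=[
    {"hand": 5.5, "x": 0, "y": 0.12, "z": 0, "wx": -0.4, "wy": 3.2, "wz": -0.3},
    {"hand": 5.5, "x": 0, "y": 0, "z": 2, "wx": 0, "wy": 0, "wz": 0},
    {"hand": 5.5, "x": 0, "y": 0, "z": 1, "wx": 0, "wy": 0, "wz": 0},
    {"hand": 5.5, "x": 0, "y": 0, "z": 0, "wx": 0, "wy": 0, "wz": 0},
    {"hand": 5.5, "x": 0, "y": 0, "z": 0, "wx": 0, "wy": 0, "wz": 0},
  ],
)

```text
t: 20.4
tool_pos: [563.9, -117.3, 162.0]
orientation: [[0.808, 0.153, 0.569], [0.126, -0.988, 0.087], [0.576, 0.002, -0.818]]
wrist_force: [-0.2, 0.6, -1.6]
opening: 63.1
```

```bash
sed -i 's/^PR=.*/PR=np.array([599.2,8.9,75.5]);PS=np.array([616.8,-109.9,75.5])+np.array([.81,.12,.573])/' h.py; python3 - <<'E'
from h import *
go(PS+31*N,Rt(8.4,35))
E
```

```text
t 20.4 tcp [ 563.89 -117.34  162.02] open 63.092857832639154 F [-0.15  0.59 -1.55]
shift cm in tool now [-0.51  0.05  7.05]
turn deg [-0.16 -0.15  0.39] shift cm after turn [-0.49  0.04  7.05]
```

Call:
carry_out(
  motion=[
    {"hand": 5.5, "x": -0.5, "y": 0, "z": 0.5, "wx": 0, "wy": 0, "wz": 0.4},
    {"hand": 5.5, "x": 0, "y": 0, "z": 1, "wx": 0, "wy": 0, "wz": 0},
    {"hand": 5.5, "x": 0, "y": 0, "z": 0, "wx": 0, "wy": 0, "wz": 0},
    {"hand": 5.5, "x": 0, "y": 0, "z": 0, "wx": 0, "wy": 0, "wz": 0},
  ],
)

```text
t: 20.9
tool_pos: [569.6, -116.8, 149.1]
orientation: [[0.807, 0.148, 0.571], [0.121, -0.989, 0.087], [0.578, -0.001, -0.816]]
wrist_force: [-0.4, -0.6, -0.5]
opening: 63.0
```

```bash
python3 - <<'E'
from h import *
go(PS+31*N,Rt(8.4,35))
E
```

```text
t 20.9 tcp [ 569.63 -116.78  149.09] open 63.031571664763696 F [-0.4  -0.56 -0.53]
shift cm in tool now [-0.24  0.02  5.66]
turn deg [-0.13 -0.28  0.08] shift cm after turn [-0.22  0.01  5.66]
```

Call:
carry_out(
  motion=[
    {"hand": 5.5, "x": -0.25, "y": 0, "z": 0.6, "wx": 0, "wy": -0.3, "wz": 0},
    {"hand": 5.5, "x": 0, "y": 0, "z": 1, "wx": 0, "wy": 0, "wz": 0},
    {"hand": 5.5, "x": 0, "y": 0, "z": 0.5, "wx": 0, "wy": 0, "wz": 0},
    {"hand": 5.5, "x": 0, "y": 0, "z": 0, "wx": 0, "wy": 0, "wz": 0},
  ],
)

```text
t: 21.4
tool_pos: [580.1, -115.5, 130.5]
orientation: [[0.81, 0.148, 0.567], [0.121, -0.989, 0.085], [0.574, -0.0, -0.819]]
wrist_force: [-0.3, -0.5, 0.2]
opening: 62.9
```

```bash
python3 - <<'E'
from h import *
go(PS+31*N,Rt(8.4,35))
E
```

```text
t 21.4 tcp [ 580.1  -115.49  130.54] open 62.86391579123511 F [-0.27 -0.46  0.22]
shift cm in tool now [-0.02 -0.01  3.54]
turn deg [-0.09 -0.02  0.1 ] shift cm after turn [-0.02 -0.02  3.54]
```

Call:
carry_out(
  motion=[
    {"hand": 5.5, "x": 0, "y": 0, "z": 0.8, "wx": 0, "wy": 0, "wz": 0},
    {"hand": 5.5, "x": 0, "y": 0, "z": 0.8, "wx": 0, "wy": 0, "wz": 0},
    {"hand": 5.5, "x": 0, "y": 0, "z": 0, "wx": 0, "wy": 0, "wz": 0},
  ],
)

```text
t: 21.78
tool_pos: [589.2, -114.2, 117.6]
orientation: [[0.81, 0.148, 0.568], [0.121, -0.989, 0.085], [0.574, -0.0, -0.819]]
wrist_force: [0.2, -0.2, -0.2]
opening: 63.0
```

```bash
python3 - <<'E'
from h import *
go(PS+31*N,Rt(8.4,35))
E
```

```text
t 21.775 tcp [ 589.25 -114.18  117.61] open 62.96672656399605 F [ 0.2  -0.19 -0.18]
shift cm in tool now [-0.03 -0.02  1.95]
turn deg [-0.08 -0.03  0.1 ] shift cm after turn [-0.03 -0.02  1.95]
```

Call:
carry_out(
  motion=[
    {"hand": 5.5, "x": 0, "y": 0, "z": 0.7, "wx": 0, "wy": 0, "wz": 0},
    {"hand": 5.5, "x": 0, "y": 0, "z": 0.6, "wx": 0, "wy": 0, "wz": 0},
    {"hand": 5.5, "x": 0, "y": 0, "z": 0.2, "wx": 0, "wy": 0, "wz": 0},
  ],
)

```text
t: 22.15
tool_pos: [598.3, -113.0, 105.3]
orientation: [[0.809, 0.148, 0.568], [0.122, -0.989, 0.085], [0.575, 0.0, -0.818]]
wrist_force: [0.2, -0.5, 0.4]
opening: 63.0
```

```bash
python3 - <<'E'
from h import *
go(PS+31*N,Rt(8.4,35))
E
```

```text
t 22.15 tcp [ 598.31 -113.02  105.33] open 62.984247959110824 F [ 0.19 -0.48  0.41]
shift cm in tool now [-0.08 -0.04  0.42]
turn deg [-0.05 -0.07  0.12] shift cm after turn [-0.08 -0.04  0.42]
```

Now small pushes, reading force on the pushing row.

Call:
carry_out(
  motion=[
    {"hand": 5.5, "x": 0, "y": 0, "z": 0.2, "wx": 0, "wy": 0, "wz": 0},
    {"hand": 5.5, "x": 0, "y": 0, "z": 0.2, "wx": 0, "wy": 0, "wz": 0},
  ],
)

```text
t: 22.4
tool_pos: [600.7, -112.7, 101.8]
orientation: [[0.809, 0.148, 0.568], [0.122, -0.989, 0.085], [0.575, 0.0, -0.818]]
wrist_force: [-0.0, 1.0, -1.1]
opening: 63.2
```

Call:
carry_out(
  motion=[
    {"hand": 5.5, "x": 0, "y": 0, "z": 0.2, "wx": 0, "wy": 0, "wz": 0},
  ],
)

```text
t: 22.52
tool_pos: [601.8, -112.3, 100.3]
orientation: [[0.809, 0.149, 0.568], [0.122, -0.989, 0.085], [0.575, 0.0, -0.818]]
wrist_force: [-21.9, -1.5, 28.6]
opening: 62.6
```

Call:
carry_out(
  motion=[
    {"hand": 5.5, "x": 0, "y": 0, "z": 0.2, "wx": 0, "wy": 0, "wz": 0},
  ],
)

```text
t: 22.65
tool_pos: [602.2, -112.3, 100.0]
orientation: [[0.808, 0.148, 0.57], [0.122, -0.989, 0.085], [0.576, 0.001, -0.817]]
wrist_force: [-29.1, -12.4, 33.5]
opening: 63.2
```

Call:
carry_out(
  motion=[
    {"hand": 5.5, "x": 0, "y": 0.0, "z": -0.1, "wx": 0, "wy": 0, "wz": 0},
    {"hand": 7.6, "x": 0, "y": 0, "z": 0, "wx": 0, "wy": 0, "wz": 0},
    {"hand": 8.0, "x": 0, "y": 0, "z": 0, "wx": 0, "wy": 0, "wz": 0},
    {"hand": 8.2, "x": 0, "y": 0, "z": 0, "wx": 0, "wy": 0, "wz": 0},
    {"hand": 8.2, "x": 0, "y": 0, "z": -2, "wx": 0, "wy": 0, "wz": 0},
    {"hand": 8.2, "x": 0, "y": 0, "z": -4, "wx": 0, "wy": 0, "wz": 0},
    {"hand": 8.2, "x": 0, "y": 0, "z": -4, "wx": 0, "wy": 0, "wz": 0},
    {"hand": 8.2, "x": 0, "y": 0, "z": -4, "wx": 0, "wy": 0, "wz": 0},
    {"hand": 8.2, "x": 0, "y": 0, "z": 0, "wx": 0, "wy": -8.7, "wz": 0},
    {"hand": 8.2, "x": 0, "y": 0, "z": 0, "wx": 0, "wy": -8.7, "wz": 0},
    {"hand": 8.2, "x": 0, "y": 0, "z": 0, "wx": 0, "wy": -8.7, "wz": 0},
    {"hand": 8.2, "x": 0, "y": 0, "z": 0, "wx": 0, "wy": -8.7, "wz": 0},
    {"hand": 8.2, "x": 0, "y": 0, "z": 0, "wx": 0, "wy": 0, "wz": 0},
  ],
)

```text
t: 24.28
tool_pos: [519.3, -123.4, 218.1]
orientation: [[0.988, 0.15, 0.026], [0.149, -0.989, 0.006], [0.026, -0.002, -1.0]]
wrist_force: [1.4, -0.0, -1.2]
opening: 82.0
```

```bash
python3 - <<'E'
from h import *
go([434,123.3,150],Rt(8.4))
cv2.imwrite("pics/s1_side.png",eyes.grab_frame("side")[:,:,::-1])
E
```

```text
t 24.275 tcp [ 519.26 -123.36  218.13] open 82.02235683603149 F [ 1.39 -0.03 -1.18]
shift cm in tool now [ -4.92 -25.65   6.74]
turn deg [-0.12 -1.5   0.2 ] shift cm after turn [ -4.83 -25.65   6.81]
```

Call:
carry_out(
  motion=[
    {"hand": 8.5, "x": -2, "y": -3, "z": 0, "wx": 0, "wy": -1.5, "wz": 0},
    {"hand": 8.5, "x": -2, "y": -5, "z": 0, "wx": 0, "wy": 0, "wz": 0},
    {"hand": 8.5, "x": -0.8, "y": -5, "z": 0, "wx": 0, "wy": 0, "wz": 0},
    {"hand": 8.5, "x": 0, "y": -5, "z": 0, "wx": 0, "wy": 0, "wz": 0},
    {"hand": 8.5, "x": 0, "y": -4, "z": 2, "wx": 0, "wy": 0, "wz": 0},
    {"hand": 8.5, "x": 0, "y": -2.5, "z": 3, "wx": 0, "wy": 0, "wz": 0},
    {"hand": 8.5, "x": 0, "y": 0, "z": 3, "wx": 0, "wy": 0, "wz": 0},
    {"hand": 8.5, "x": 0, "y": 0, "z": 0, "wx": 0, "wy": 0, "wz": 0},
    {"hand": 8.5, "x": 0, "y": 0, "z": 0, "wx": 0, "wy": 0, "wz": 0},
  ],
)

```text
t: 25.45
tool_pos: [423.3, 117.4, 134.4]
orientation: [[0.989, 0.144, 0.014], [0.144, -0.989, 0.017], [0.016, -0.015, -1.0]]
wrist_force: [0.6, 0.4, -0.2]
opening: 84.8
```

```bash
python3 - <<'E'
from h import *
go([434,123.3,20],Rt(8.4))
im=eyes.grab_frame("side")
f=cv2.resize(im[100:220,230:400],None,fx=4,fy=4,interpolation=cv2.INTER_CUBIC)
cv2.imwrite("pics/s2_side.png",f[:,:,::-1])
E
```

```text
t 25.45 tcp [423.28 117.35 134.4 ] open 84.81067930392663 F [ 0.65  0.44 -0.21]
shift cm in tool now [ 0.96 -0.26 11.46]
turn deg [-0.86 -0.94 -0.11] shift cm after turn [ 1.15 -0.43 11.44]
```

Call:
carry_out(
  motion=[
    {"hand": 8.5, "x": 1.1, "y": -0.4, "z": 2, "wx": -0.9, "wy": -0.9, "wz": 0},
    {"hand": 8.5, "x": 0, "y": 0, "z": 3, "wx": 0, "wy": 0, "wz": 0},
    {"hand": 8.5, "x": 0, "y": 0, "z": 2, "wx": 0, "wy": 0, "wz": 0},
    {"hand": 8.5, "x": 0, "y": 0, "z": 0, "wx": 0, "wy": 0, "wz": 0},
    {"hand": 8.5, "x": 0, "y": 0, "z": 0, "wx": 0, "wy": 0, "wz": 0},
  ],
)

```text
t: 26.12
tool_pos: [439.5, 122.6, 69.2]
orientation: [[0.99, 0.14, 0.012], [0.14, -0.99, 0.003], [0.013, -0.001, -1.0]]
wrist_force: [1.3, -0.1, 0.7]
opening: 84.9
```

```bash
python3 - <<'E'
from h import *
go([434,123.3,20],Rt(8.4))
E
```

```text
t 26.125 tcp [439.49 122.58  69.24] open 84.89593076117774 F [ 1.34 -0.1   0.72]
shift cm in tool now [-0.6  -0.14  4.92]
turn deg [-0.07 -0.72 -0.37] shift cm after turn [-0.53 -0.15  4.92]
```

Call:
carry_out(
  motion=[
    {"hand": 8.5, "x": -0.6, "y": -0.1, "z": 1, "wx": 0, "wy": -0.7, "wz": 0},
    {"hand": 8.5, "x": 0, "y": 0, "z": 1.8, "wx": 0, "wy": 0, "wz": 0},
    {"hand": 8.5, "x": 0, "y": 0, "z": 1.3, "wx": 0, "wy": 0, "wz": 0},
    {"hand": 8.5, "x": 0, "y": 0, "z": 0, "wx": 0, "wy": 0, "wz": 0},
    {"hand": 8.5, "x": 0, "y": 0, "z": 0, "wx": 0, "wy": 0, "wz": 0},
  ],
)

```text
t: 26.75
tool_pos: [434.6, 123.2, 29.0]
orientation: [[0.99, 0.139, 0.003], [0.139, -0.99, 0.002], [0.003, -0.002, -1.0]]
wrist_force: [0.4, 0.0, 0.3]
opening: 84.9
```

```bash
python3 - <<'E'
from h import *
go([434,123.3,20],Rt(8.4))
E
```

```text
t 26.75 tcp [434.65 123.17  28.96] open 84.88765292391098 F [0.41 0.05 0.26]
shift cm in tool now [-0.07 -0.02  0.9 ]
turn deg [-0.12 -0.19 -0.4 ] shift cm after turn [-0.06 -0.02  0.9 ]
```

Call:
carry_out(
  motion=[
    {"hand": 8.5, "x": 0, "y": 0, "z": 0.7, "wx": 0, "wy": 0, "wz": 0},
    {"hand": 7, "x": 0, "y": 0, "z": 0, "wx": 0, "wy": 0, "wz": 0},
    {"hand": 5.5, "x": 0, "y": 0, "z": 0, "wx": 0, "wy": 0, "wz": 0},
    {"hand": 5.5, "x": 0, "y": 0, "z": 0, "wx": 0, "wy": 0, "wz": 0},
    {"hand": 5.5, "x": 0, "y": 0, "z": 0, "wx": 0, "wy": 0, "wz": 0},
    {"hand": 5.5, "x": 0, "y": 0, "z": 0, "wx": 0, "wy": 0, "wz": 0},
  ],
)

```text
t: 27.5
tool_pos: [435.9, 123.5, 23.3]
orientation: [[0.99, 0.139, 0.005], [0.139, -0.99, 0.003], [0.006, -0.002, -1.0]]
wrist_force: [0.0, -0.3, -1.1]
opening: 63.6
```

Call:
carry_out(
  motion=[
    {"hand": 5.5, "x": 0, "y": 0, "z": -3, "wx": 0, "wy": 0, "wz": 0},
    {"hand": 5.5, "x": 0, "y": 0, "z": -4, "wx": 0, "wy": 0, "wz": 0},
    {"hand": 5.5, "x": 0, "y": 0, "z": -2, "wx": 0, "wy": 0, "wz": 0},
    {"hand": 5.5, "x": 3.7, "y": -3.7, "z": 0, "wx": 0, "wy": 0, "wz": 0},
    {"hand": 5.5, "x": 3.7, "y": -3.7, "z": 0, "wx": 0, "wy": 0, "wz": 0},
    {"hand": 5.5, "x": 3.7, "y": -3.7, "z": 0, "wx": 0, "wy": 0, "wz": 0},
    {"hand": 5.5, "x": 3.7, "y": -3.7, "z": 0, "wx": 0, "wy": 0, "wz": 0},
    {"hand": 5.5, "x": 3, "y": -3, "z": 0, "wx": 0, "wy": 0, "wz": 0},
    {"hand": 5.5, "x": 0, "y": 0, "z": 0, "wx": 0, "wy": 0, "wz": 0},
    {"hand": 5.5, "x": 0, "y": 0, "z": 0, "wx": 0, "wy": 0, "wz": 0},
  ],
)

```text
t: 28.75
tool_pos: [589.1, 329.3, 114.9]
orientation: [[0.99, 0.138, 0.002], [0.138, -0.99, 0.001], [0.002, -0.001, -1.0]]
wrist_force: [-0.1, -0.4, -1.2]
opening: 63.5
```

```bash
python3 - <<'E'
from h import *
go([592,333,26],Rt(8.4))
E
```

```text
t 28.75 tcp [589.11 329.3  114.94] open 63.53676363262525 F [-0.1  -0.42 -1.19]
shift cm in tool now [ 0.32 -0.32  8.9 ]
turn deg [-0.07 -0.12 -0.46] shift cm after turn [ 0.34 -0.32  8.89]
```

Call:
carry_out(
  motion=[
    {"hand": 5.5, "x": 0.3, "y": -0.3, "z": 2, "wx": 0, "wy": 0, "wz": 0},
    {"hand": 5.5, "x": 0, "y": 0, "z": 3, "wx": 0, "wy": 0, "wz": 0},
    {"hand": 5.5, "x": 0, "y": 0, "z": 2, "wx": 0, "wy": 0, "wz": 0},
    {"hand": 5.5, "x": 0, "y": 0, "z": 0.5, "wx": 0, "wy": 0, "wz": 0},
    {"hand": 5.5, "x": 0, "y": 0, "z": 0, "wx": 0, "wy": 0, "wz": 0},
  ],
)

```text
t: 29.38
tool_pos: [589.7, 329.4, 35.1]
orientation: [[0.991, 0.136, -0.001], [0.136, -0.991, -0.0], [-0.001, 0.0, -1.0]]
wrist_force: [0.1, 0.1, -0.5]
opening: 63.2
```

```bash
python3 - <<'E'
from h import *
go([592,333,27],Rt(8.4))
E
```

```text
t 29.375 tcp [589.65 329.45  35.06] open 63.20673989368252 F [ 0.13  0.07 -0.51]
shift cm in tool now [ 0.28 -0.32  0.81]
turn deg [ 0.01  0.04 -0.59] shift cm after turn [ 0.28 -0.32  0.81]
```

Call:
carry_out(
  motion=[
    {"hand": 5.5, "x": 0, "y": 0, "z": 0.4, "wx": 0, "wy": 0, "wz": 0},
    {"hand": 5.5, "x": 0, "y": 0, "z": 0.2, "wx": 0, "wy": 0, "wz": 0},
  ],
)

```text
t: 29.62
tool_pos: [590.6, 329.9, 30.3]
orientation: [[0.991, 0.136, 0.001], [0.136, -0.991, 0.001], [0.002, -0.001, -1.0]]
wrist_force: [0.7, -0.3, -1.4]
opening: 63.7
```

Call:
carry_out(
  motion=[
    {"hand": 5.5, "x": 0, "y": 0, "z": 0.15, "wx": 0, "wy": 0, "wz": 0},
  ],
)

```text
t: 29.75
tool_pos: [591.0, 330.1, 29.2]
orientation: [[0.991, 0.136, 0.002], [0.136, -0.991, 0.001], [0.002, -0.001, -1.0]]
wrist_force: [0.4, -0.5, -0.6]
opening: 63.9
```

Call:
carry_out(
  motion=[
    {"hand": 5.5, "x": 0, "y": 0, "z": 0.15, "wx": 0, "wy": 0, "wz": 0},
  ],
)

```text
t: 29.88
tool_pos: [591.2, 330.3, 28.0]
orientation: [[0.991, 0.136, 0.003], [0.136, -0.991, 0.002], [0.003, -0.001, -1.0]]
wrist_force: [-0.8, -0.0, -0.4]
opening: 63.5
```

Call:
carry_out(
  motion=[
    {"hand": 5.5, "x": 0, "y": 0, "z": 0.15, "wx": 0, "wy": 0, "wz": 0},
  ],
)

```text
t: 30.0
tool_pos: [591.4, 330.3, 27.0]
orientation: [[0.991, 0.136, 0.003], [0.136, -0.991, 0.002], [0.003, -0.001, -1.0]]
wrist_force: [-2.5, -2.6, 12.8]
opening: 63.6
```

Call:
carry_out(
  motion=[
    {"hand": 5.5, "x": 0, "y": 0, "z": 0.1, "wx": 0, "wy": 0, "wz": 0},
  ],
)

```text
t: 30.12
tool_pos: [591.6, 330.3, 27.0]
orientation: [[0.991, 0.136, 0.003], [0.136, -0.991, 0.002], [0.004, -0.001, -1.0]]
wrist_force: [-4.6, -2.8, 11.5]
opening: 63.5
```

Contact on the tray floor at the expected height. Release and retract, clear of the cameras' view.

Call:
carry_out(
  motion=[
    {"hand": 7.4, "x": 0, "y": 0, "z": 0, "wx": 0, "wy": 0, "wz": 0},
    {"hand": 8.2, "x": 0, "y": 0, "z": 0, "wx": 0, "wy": 0, "wz": 0},
    {"hand": 8.5, "x": 0, "y": 0, "z": 0, "wx": 0, "wy": 0, "wz": 0},
    {"hand": 8.5, "x": 0, "y": 0, "z": -2, "wx": 0, "wy": 0, "wz": 0},
    {"hand": 8.5, "x": 0, "y": 0, "z": -4, "wx": 0, "wy": 0, "wz": 0},
    {"hand": 8.5, "x": 0, "y": 0, "z": -5, "wx": 0, "wy": 0, "wz": 0},
    {"hand": 8.5, "x": 0, "y": 0, "z": -5, "wx": 0, "wy": 0, "wz": 0},
    {"hand": 8.5, "x": -4, "y": -3, "z": -2, "wx": 0, "wy": 0, "wz": 0},
    {"hand": 8.5, "x": -5, "y": -3, "z": 0, "wx": 0, "wy": 0, "wz": 0},
    {"hand": 8.5, "x": -5, "y": -3, "z": 0, "wx": 0, "wy": 0, "wz": 0},
    {"hand": 8.5, "x": -5, "y": -3, "z": 0, "wx": 0, "wy": 0, "wz": 0},
    {"hand": 8.5, "x": 0, "y": 0, "z": 0, "wx": 0, "wy": 0, "wz": 0},
  ],
)

```text
t: 31.62
tool_pos: [383.0, 426.9, 224.7]
orientation: [[0.991, 0.134, 0.012], [0.134, -0.991, 0.011], [0.014, -0.009, -1.0]]
wrist_force: [0.4, -0.3, -0.1]
opening: 85.3
```

```bash
python3 - <<'E'
from h import *
s=manip.get_state();print(s["t"],np.array(s["tool_pos"]))
im=[eyes.grab_frame(n)[:,:,::-1].copy() for n in("top","side")]
out=[]
for n,f,o,(w,h) in(("top",im[0],(125,110),(260,110)),("side",im[1],(150,90),(200,280))):
    k=400/w if n=="top" else 400/w
    c=cv2.resize(f[o[1]:o[1]+h,o[0]:o[0]+w],None,fx=k,fy=k,interpolation=cv2.INTER_CUBIC)
    for P in(PR,PS):
        q=(proj(n,P+90*N)-o+.5)*k;cv2.circle(c,tuple(int(v) for v in q),2,(0,255,0),-1)
    out.append(c)
H=600;out=[cv2.copyMakeBorder(c,0,H-c.shape[0],0,0,cv2.BORDER_CONSTANT) if c.shape[0]<H else c[:H] for c in out]
# put a closer side crop of rack under the top crop
c=cv2.resize(im[1][125:235,245:345],(390,429),interpolation=cv2.INTER_CUBIC);out[0][171:600,:390]=c
cv2.imwrite("pics/v12.png",np.hstack(out))
E
```

```text
31.625 [383.04 426.95 224.69]
```

View pics/v12.png

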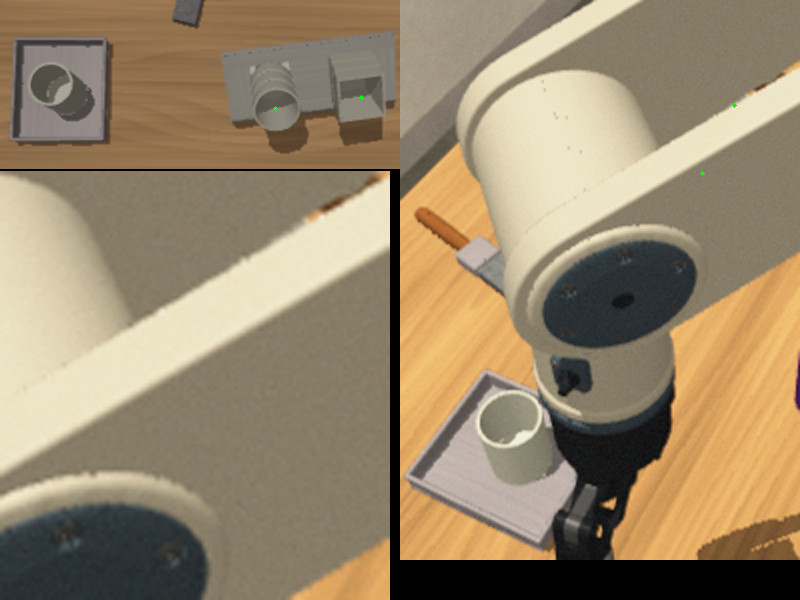

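```bash
python3 -c "
from cell import job; print(job.sign_off())"
```

```text
the job is handed in; nothing more can be done
None
```

I nested the round pot, then the square pot, and then stood the jar upright in the tray. I handed the job in at about 32 s of the allowed 61 s.

**Round pot:** It stopped with a force straight along its axis. The side view after release showed three evenly spaced collars, with the mouth where a fully home pot's should be. I pushed too hard on the last step: the wrist force reached about 119 N, just under the 120 N limit.

**Square pot:** It stopped the same way at about 44 N, at the same depth past nominal (about 1.9 mm) as the round pot. The final top view put its mouth within about 2 pixels of the predicted place. The arm blocked the side view at the end, so I did not see its collar spacing from there.

**Jar:** It touched the tray floor at the expected height. The final top and side views show it upright inside the tray walls.

**What disagreed:**
- My first grasp closed above the round pot. The fingertips were about 28 mm behind the reported TCP along the tool axis, so I allowed for that offset from then on.
- The two cameras differed by about 4 mm in y, and I used the average of the two.

**Not checked at the end:** I kept the arm's path clear of the bottle and tin, but neither was in the final picture.

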